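Check a large cell on the shelf tester

ROBOT

A 6-joint arm with a two-finger parallel gripper is mounted at the origin on the work surface. World frame = base frame: x ahead of the robot, y to its left, z up, the work surface at z = 0. Lengths are in m, angles in rad, forces in N, time in s.
With the tool pointing down it reaches from about 0.35 to 0.975 m from the base axis. Payload 4.9 kg.
Tool frame: the origin (TCP) lies on the centre line of the jaws, within the pads' length; the fingertips stand 19 mm ahead of it and the grasp point (between the pads) is the TCP; z points along the fingers, y is the line along which they close (so a half turn about z gives the same grasp; the last joint's range is limited). The gripper opens to 85 mm and grips with 20 to 120 N. Pads are 22 mm wide; open, the fingers measure 114 mm over their backs; the gripper's body (76 mm by 85 mm) begins 54 mm behind the grasp point. The pads swing forward as they close: fully open they stand 13 mm farther back than shut.
Start: joints at [1.154, 0.053, 1.613, -0, 1.476, -0.119], TCP at [0.183, 0.597, 0.25] pointing down, gripper open.
Joint ranges: [-3.01, 3.01], [-1.01, 2.22], [0.06, 2.58], [-1.02, 4.17], [0.09, 2.62], [-3.14, 3.14]. Speed limits (rad/s): [2.57, 2.57, 3.14, 3.14, 3.14, 3.14].

INTERFACE

Orientations are given as a unit quaternion [w, x, y, z].
In Python, from plant import state, grab_frame, ticket, spotter gives the robot as it stands.
- The arm moves only by the tool apply_moves, never from a script. Its argument "series" is a list of rows, each an object of numbers: "jaw": the closure, from 0 (fully open) to 1 (shut); "dx", "dy", "dz": the shift along the tool's x, y, z in mm; "turn": the turn about the tool's z in rad. A call has 1 to 5 rows; each row is the pose to reach, as a shift and turn from the pose commanded when the call began, along the tool's axes at that moment; what a row does not reach only later rows make up. A row lasts 1/12 s, in which the tool goes at most 41.7 mm and 7.16 degrees, less where a joint would pass 70% of its speed; a pose out of reach is approached as far as the arm can. A call with a gripper value outside its range is refused whole. The fingers move at their own pace and stop on an object; the grip force is fixed at half the most. Time passes only in rows, so rows that repeat a pose let the fingers close. It gives the time, the measured TCP pose, the force, the opening and the grip force at its end, in the units of the state.
- state(): the state, without advancing time (a new reading comes with each control period).
- grab_frame(name): name is "side" or "top" or "wrist"; returns a dict with "pixels" (384x512x3 uint8, red, green, blue), "mtx" (3x3 intrinsics, pixels), "camera_from_world" (4x4, takes a point from world to camera coordinates). Camera axes: x right, y down, z forward; pixel columns grow to the right and rows downward; lengths in m; the calibration is good to about 2 mm. A picture is of the moment at which its call begins. There is no depth.
- ticket.job_done(): hands the job in; it is judged then, once.
Trained networks look in a picture, given as the dict that the camera call returned (one of the last four; its "shot" number tells which), for a name from the list of things; names that differ only in an ending like _2 or _b are one class to them, and where a whole thing is asked for, a point or a joint stands for the part that bears it (a point fixed in the world has none). Each returns a list of dicts, best first, with "conf" (0 to 1); they miss things now and then, are a little off and sometimes report something else, mostly with a low value. They report only what shows in the picture. A call takes as long as a camera call. They do not tell look-alikes from the thing itself.
- spotter.outline_of(picture, target): "region" (384x512 bool, what is visible of it) and "extent" ([left, top, right, bottom] in pixels, round what is visible of it).
The state is a dict: "time": time; "joint_pos": joint angles; "joint_vel": joint speeds; "joint_efforts": joint torques, N m; "tool_pos": TCP position; "tool_rot": TCP orientation; "contact_force": force on the tool from outside, world axes, zero at the start; "ft_torque": the same for the moment, N m; "gripper_width": opening from 0.0 (shut) to 1.0 (fully open); "grasp_force": force on a finger pad.
Only numpy, scipy, OpenCV 4.12 (cv2) and the standard library are available. Lean on these libraries where they do the work, as an engineer would, in place of code of your own. Each camera call takes 0.05 s, during which the arm holds its last target. There are 200 camera calls.

TASK

Check the large copper-topped cell: take it from the white tray and stand it, terminal nub up, right down in the round well of the yellow tester, then move the red probe from its blue holder into the tester's small terminal opening, easing it in gently without forcing it until its collar is flush. With both in place, press the green test button fully down and let it come back up; leave the cell and probe in the tester, and leave the other cells, the flashlight and the glass bulb vial standing where they are.

Things in the scene. Friction and masses are not known exactly. Their poses are not given: they have to be found in the camera images.
- cell: The large cell: upright black cylinder with a copper-coloured upper band and a steel nub on top, 33 mm diameter, 61.5 mm tall with the nub (1.5 mm), about 140 g. Origin at the centre of its underside, z up towards the nub. Stands in the white tray, in any of three places 62 mm apart.
- small_cell: Bystander: upright green cylindrical cell, 26 mm diameter, 50 mm tall, in the tray. Origin at the centre of its underside.
- block_cell: Bystander: upright grey rectangular block cell, 26.5 x 17.5 mm, 48.5 mm tall, in the tray. Origin at the centre of its underside.
- tray: White open plastic tray, fixed, 100 mm (its x) by 190 mm (its y), walls 25 mm high and 4 mm thick, floor 4 mm thick. Origin at the centre of its underside. The cells stand in a row along its y axis, at about y = -62, 0 and 62 mm, up to 12 mm off the row.
- tester: Yellow cell tester, fixed, 110 mm (its x) by 240 mm (its y), flat top 55 mm high. Origin at the centre of its underside. Along its y axis on the top: green button at y = -85 mm, round well for the cell at y = 0, small probe terminal opening at y = +85 mm.
- tester_well (a point): Centre of the mouth of the tester's round well, level with the tester's top; well 37 mm diameter, 25 mm deep, with a 3 mm chamfer, ringed in black. z up, axes as the tester's.
- tester_terminal (a point): Centre of the mouth of the tester's terminal opening, level with the tester's top; hole 10 mm diameter, 46 mm deep, with a 3 mm chamfer, ringed in red. z up, axes as the tester's.
- probe: Red test probe, upright, 116 mm long, about 60 g. Origin at the tip of its pin, z up along it. Steel pin 8 mm diameter, 40 mm long, tapered tip; black collar 22 mm diameter from 40 to 46 mm above the tip; red square barrel 20 x 20 mm (sides along its x, y) from 46 to 116 mm. Parked, the collar rests on the holder's top; fully plugged in, on the tester's top.
- holder: Blue block, fixed, 70 x 70 mm, 52 mm high, with a hole of 12 mm diameter, 46 mm deep, in the middle of its top, in which the probe is parked. Origin at the centre of its underside.
- test_button (a joint): Travel of the green spring test button on the tester: 0 is up, 0.006 m is fully down; fully down takes about 5 N.
- test_button_top (a point): Centre of the top face of the green test button (32 mm diameter); it is pressed straight down.
- flashlight: Bystander: aluminium flashlight standing on its head on the dark mat, 38 mm diameter at the head, 132 mm tall. Origin at the centre of its underside.
- vial: Bystander: glass vial with a halogen capsule bulb and a white cap, upright on the dark mat, 32 mm diameter, 78 mm tall. Origin at the centre of its underside.
There are look-alikes about, which are no part of the job. What is meant by the probe is not brown or purple, and is the larger of those in its own colour.

How it is judged:
By the outcome, as a careful person would: the job done as asked, in the order asked, and still so for the second after the job is handed in, with the robot touching nothing.
It also fails if it takes over 64 s, if anything falls off the work surface, if the arm or the gripper's body presses on something with over 40 N, if the wrist force passes 120 N, or if a joint passes its speed limit or range.

## Working session

There is one attempt and no reset: what is moved stays moved. The work goes in short steps, Python scripts to look and compute and a tool call to move; the robot and the scene stay as the last step left them, time stands still between calls to the robot, and variables do not carry over. Pictures are saved under pics/ and viewed, at most 10 in all, crops included, and the job is handed in when it is done.

Besides the shell and the picture viewer there is one more tool, called after ">>>" as name(argument=value, ...) on one line, values as JSON. apply_moves: Moves the arm, as the interface text tells. Its arguments: {"type":"object","properties":{"series":{"type":"array","items":{"type":"object","properties":{"jaw":{"type":"number"},"dx":{"type":"number"},"dy":{"type":"number"},"dz":{"type":"number"},"turn":{"type":"number"}}}}},"required":["series"]}

```bash
mkdir -p pics; ls
python3 - <<'E'
from plant import state, grab_frame, spotter
import cv2,numpy as np,pickle
s=state(); print(s['time'],s['tool_pos'],s['tool_rot'],s['gripper_width'])
fr={}
for n in ("side","top"):
    f=grab_frame(n); fr[n]=f
    cv2.imwrite(f"pics/{n}0.png",f['pixels'][...,::-1])
    for t in ["cell","small_cell","block_cell","tray","tester","probe","holder","test_button","flashlight","vial"]:
        for r in spotter.outline_of(f,t)[:4]:
            ys,xs=np.nonzero(r['region']); print(n,t,round(r['conf'],2),r['extent'],round(xs.mean(),1),round(ys.mean(),1),len(xs))
pickle.dump(fr,open('fr0.pkl','wb'))
for n in fr:
    T=np.array(fr[n]['camera_from_world']);print(n,-T[:3,:3].T@T[:3,3],fr[n]['mtx'][0][0])
E
```

```text
pics
0.0 [0.18316083 0.59695651 0.24908384] [-2.56907590e-04  1.48350322e-01  9.88934357e-01 -9.76267736e-04] 1.0008001338712507
side cell 0.62 [317.3, 142.3, 330.6, 162.2] 323.7 150.4 184
side cell 0.47 [202.2, 174.3, 214.4, 206.3] 208.1 190.1 362
side block_cell 0.7 [310.4, 157.1, 322.9, 170.7] 316.8 163.1 135
side tray 0.84 [295.5, 137.7, 346.3, 180.7] 322.4 161.3 1000
side tester 0.86 [222.4, 182.1, 306.8, 272.0] 262.9 225.5 4319
side probe 0.72 [287.5, 329.6, 301.1, 361.6] 294.8 342.3 242
side probe 0.67 [298.1, 284.7, 317.5, 330.3] 306.5 303.8 470
side probe 0.66 [202.0, 287.6, 214.3, 317.1] 209.1 302.2 240
side probe 0.57 [241.3, 286.3, 256.3, 323.4] 248.7 306.3 452
side holder 0.86 [229.8, 304.5, 271.7, 355.6] 248.3 331.4 1778
side holder 0.72 [315.7, 141.5, 328.1, 163.9] 323.9 150.5 191
side test_button 0.41 [273.0, 188.1, 285.3, 193.1] 280.5 189.4 117
side flashlight 0.92 [156.5, 185.8, 180.8, 238.7] 167.6 213.9 708
side flashlight 0.52 [227.7, 302.4, 268.8, 355.9] 247.8 331.9 1811
side vial 0.28 [295.0, 137.9, 347.3, 182.0] 322.0 161.6 949
top cell 0.59 [348.6, 224.4, 366.
[... 179 characters left out ...]
.8, 389.4, 249.0] 353.8 230.8 2176
top tester 0.55 [174.8, 189.4, 269.0, 240.5] 221.9 213.0 3788
top probe 0.61 [100.3, 236.6, 119.2, 249.5] 108.1 241.5 125
top probe 0.61 [114.0, 206.2, 123.9, 214.4] 117.8 210.6 62
top probe 0.54 [98.8, 274.4, 112.5, 280.4] 107.2 277.2 73
top holder 0.82 [98.8, 223.7, 133.2, 260.3] 117.7 243.6 672
top holder 0.18 [172.1, 190.1, 266.8, 239.7] 221.9 213.0 3714
top test_button 0.45 [247.1, 210.0, 260.9, 220.6] 253.4 214.1 100
top flashlight 0.57 [173.8, 126.1, 195.2, 147.7] 184.5 137.8 264
top vial 0.66 [232.7, 141.8, 243.5, 159.1] 237.0 148.8 171
side [0.29789413 0.79016688 0.67661531] 408.0721496100902
top [0.43149356 0.00770737 1.20755105] 429.9212366055241
```

Run:
```python
import cv2
a=cv2.imread('pics/side0.png');b=cv2.imread('pics/top0.png')
cv2.imwrite('pics/s1.png',cv2.resize(a[120:380,130:370],None,fx=2.3,fy=2.3,interpolation=2))
cv2.imwrite('pics/t1.png',cv2.resize(b[110:300,80:400],None,fx=2.5,fy=2.5,interpolation=2))
```

```text
(no output)
```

View pics/s1.png

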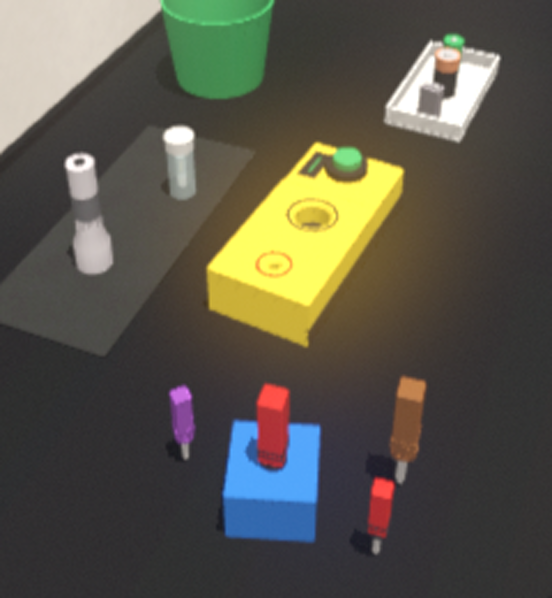

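View pics/t1.png

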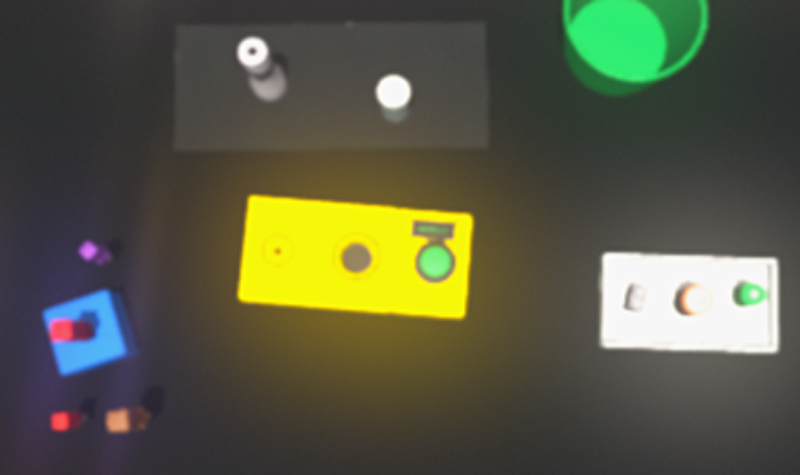

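The side view shows the cell in the middle of the tray (crop 447,60). It also shows the tester's well (312,215), terminal (273,264) and button (348,160), and the large red probe in the blue holder (272,425), with a smaller red look-alike at (380,508). In the top view the cell is at crop (692,298), the well at (355,257) and the holder at (88,330).

```bash
cat > h.py <<'E'
import numpy as np, cv2
from scipy.spatial.transform import Rotation as R
def back(f,uv,z):
    K=np.array(f['mtx']);T=np.array(f['camera_from_world'])
    d=T[:3,:3].T@np.linalg.solve(K,[uv[0],uv[1],1.]);c=-T[:3,:3].T@T[:3,3]
    return c+d*(z-c[2])/d[2]
def proj(f,p):
    K=np.array(f['mtx']);T=np.array(f['camera_from_world'])
    q=K@(T[:3,:3]@np.asarray(p,float)+T[:3,3]);return q[:2]/q[2]
def rot(s): w,x,y,z=s['tool_rot'];return R.from_quat([x,y,z,w])
def shift(s,p):  # world target -> tool-axis shift in mm
    return np.round(rot(s).inv().apply(np.asarray(p)-s['tool_pos'])*1000,1)
def yaw(s): y=rot(s).as_matrix()[:,1];return np.arctan2(y[1],y[0]) # direction of closing line
E
python3 - <<'E'
from h import *; import pickle
fr=pickle.load(open('fr0.pkl','rb'));t=fr['top'];s=fr['side']
hsv=cv2.cvtColor(t['pixels'],cv2.COLOR_RGB2HSV)
def mask(lo,hi): return cv2.inRange(hsv,np.array(lo),np.array(hi))
def rect(m,z,name):
    n,l,st,c=cv2.connectedComponentsWithStats(m);k=1+st[1:,4].argmax()
    m=((l==k)*255).astype('uint8');cs,_=cv2.findContours(m,0,1);c=max(cs,key=cv2.contourArea)
    P=np.array([back(t,p,z)[:2] for p in c[:,0]]).astype('float32')
    print(name,cv2.minAreaRect(P),cv2.boxPoints(cv2.minAreaRect(P)).round(3).tolist())
rect(mask((22,150,170),(34,255,255)),.055,'tester')
rect(mask((98,120,130),(115,255,255)),.052,'holder')
print('well',back(t,(222,212.8),.055),back(s,(312/2.3+130,215/2.3+120),.055))
print('term',back(t,(190.8,210),.055),back(s,(273/2.3+130,264/2.3+120),.055))
print('btn',back(t,(254,214.4),.06),back(s,(348/2.3+130,155/2.3+120),.06))
print('cell',back(t,(692/2.5+80,298/2.5+110),.064),back(s,(447/2.3+130,60/2.3+120),.064))
print('blk',back(t,(633/2.5+80,297/2.5+110),.05),'sm',back(t,(745/2.5+80,293/2.5+110),.054))
print('probe top',back(t,(63/2.5+80,330/2.5+110),.128),back(s,(272/2.3+130,393/2.3+120),.128))
print('holder',back(s,(272/2.3+130,453/2.3+120),.052))
print('tray',[back(t,(u/2.5+80,v/2.5+110),.025)[:2].round(3).tolist() for u,v in((602,253),(778,258),(778,352),(602,348))])
E
```

```text
tester ((0.5511805415153503, 0.07988809049129486), (0.24567770957946777, 0.11708493530750275), 84.4403076171875) [[0.48100000619888306, -0.03700000047683716], [0.5979999899864197, -0.04800000041723251], [0.6209999918937683, 0.19599999487400055], [0.5049999952316284, 0.20800000429153442]]
holder ((0.20984533429145813, 0.6275575757026672), (0.1769351214170456, 0.049024973064661026), 3.8163375854492188) [[0.11999999731779099, 0.6460000276565552], [0.12300000339746475, 0.597000002861023], [0.30000001192092896, 0.609000027179718], [0.29600000381469727, 0.6579999923706055]]
well [0.55015894 0.07978902 0.055     ] [0.55088271 0.07942321 0.055     ]
term [0.5588493  0.16369772 0.055     ] [0.55972892 0.16384755 0.055     ]
btn [ 0.54419504 -0.00619556  0.06      ] [ 0.54858625 -0.02907667  0.06      ]
cell [ 0.50060354 -0.27919794  0.064     ] [ 0.49582977 -0.27267598  0.064     ]
blk [ 0.50339388 -0.21907798  0.05      ] sm [ 0.50579562 -0.33905702  0.054     ]
probe top [0.47347211 0.36626784 0.128     ] [0.47598291 0.36709502 0.128     ]
holder [0.4776818 0.3637335 0.052    ]
tray [[0.554, -0.192], [0.546, -0.387], [0.443, -0.38], [0.45, -0.188]]
```

```bash
cat >> h.py <<'E'
def plan(p0,y0,p1,y1,step=39.,mt=0.12):
    """print calls of <=5 rows from pose (p0 m, closing-line yaw y0 rad, tool down) to (p1,y1)"""
    p0,p1=np.array(p0)*1000,np.array(p1)*1000
    n=int(max(np.ceil(np.linalg.norm(p1-p0)/step),np.ceil(abs(y1-y0)/mt),1));i=0
    while i<n:
        a=p0+(p1-p0)*i/n;ya=y0+(y1-y0)*i/n;rows=[]
        X=np.array([-np.sin(ya),np.cos(ya),0]);Y=np.array([np.cos(ya),np.sin(ya),0])
        for k in range(i+1,min(i+5,n)+1):
            d=p0+(p1-p0)*k/n-a;rows.append([round(float(v)) for v in(d@X,d@Y,-d[2])]+[round(float(-(y1-y0)*(k-i)/n),2)])
        print(rows);i+=5
E
python3 - <<'E'
from h import *; from plant import state
s=state();print(yaw(s))
plan(s['tool_pos'],yaw(s),[.475,.365,.30],.36,39)
E
```

```text
1.2729912579116527
[[-35, -14, -5, 0.09], [-69, -27, -10, 0.18], [-104, -41, -15, 0.27], [-139, -55, -20, 0.37], [-173, -68, -25, 0.46]]
[[-37, 3, -5, 0.09], [-74, 6, -10, 0.18], [-112, 9, -15, 0.27], [-149, 12, -20, 0.37], [-186, 15, -25, 0.46]]
```

>>> apply_moves(series=[{"dx":-35,"dy":-14,"dz":-5,"turn":0.09,"jaw":0},{"dx":-69,"dy":-27,"dz":-10,"turn":0.18,"jaw":0},{"dx":-104,"dy":-41,"dz":-15,"turn":0.27,"jaw":0},{"dx":-139,"dy":-55,"dz":-20,"turn":0.37,"jaw":0},{"dx":-173,"dy":-68,"dz":-25,"turn":0.46,"jaw":0}])

```text
time: 1.52
tool_pos: [0.3298, 0.4805, 0.2757]
tool_rot: [0.0, 0.372, 0.928, 0.0]
contact_force: [0.3, 0.9, 0.0]
gripper_width: 0.997
grasp_force: 0.0
```

>>> apply_moves(series=[{"dx":-37,"dy":3,"dz":-5,"turn":0.09,"jaw":0},{"dx":-74,"dy":6,"dz":-10,"turn":0.18,"jaw":0},{"dx":-112,"dy":9,"dz":-15,"turn":0.27,"jaw":0},{"dx":-149,"dy":12,"dz":-20,"turn":0.37,"jaw":0},{"dx":-186,"dy":15,"dz":-25,"turn":0.46,"jaw":0}])

```text
time: 1.93
tool_pos: [0.4755, 0.3633, 0.3008]
tool_rot: [0.0, 0.574, 0.819, 0.0]
contact_force: [-0.1, 0.9, -0.6]
gripper_width: 0.999
grasp_force: 0.0
```

Run:
```python
from h import *; from plant import state,grab_frame,spotter
import pickle
s=state();print(s['time'],s['tool_pos'],yaw(s))
f=grab_frame('wrist');pickle.dump(f,open('w1.pkl','wb'))
cv2.imwrite('pics/w1.png',f['pixels'][...,::-1])
T=np.array(f['camera_from_world']);print('cam',-T[:3,:3].T@T[:3,3],f['mtx'][0][0], 'axis',T[2,:3])
for t in('probe','holder'):
    for r in spotter.outline_of(f,t)[:4]: print(t,r['conf'],r['extent'])
print(proj(f,[.475,.366,.128]),proj(f,[.475,.366,.052]))
plan([.475,.365,.30],.36,[.54,.09,.30],0)
```

```text
1.9333 [0.47545564 0.36334975 0.30078942] 0.34813391069971106
cam [0.45271169 0.42824793 0.42392153] 299.12317280745225 axis [ 0.09181073 -0.25230811 -0.96328158]
probe 0.96 [241.0, 145.9, 266.9, 180.6]
probe 0.83 [173.1, 120.8, 192.9, 131.7]
probe 0.78 [299.1, 179.1, 321.8, 201.1]
holder 0.9 [223.5, 129.7, 283.7, 184.7]
[250.38332231 173.56071849] [250.42871083 160.35977323]
[[-35, -5, 0, 0.04], [-70, -9, 0, 0.09], [-105, -14, 0, 0.14], [-140, -18, 0, 0.18], [-175, -23, 0, 0.22]]
[[-35, 3, 0, 0.04], [-70, 7, 0, 0.09], [-105, 10, 0, 0.14]]
```

View pics/w1.png

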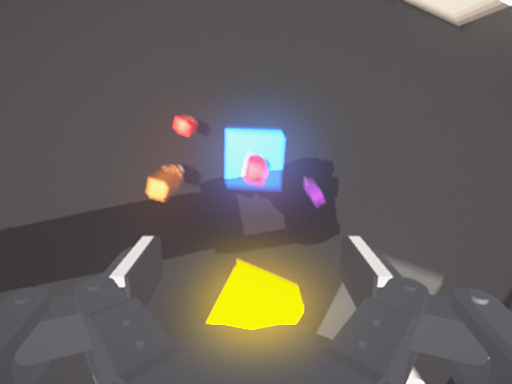

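The wrist view shows the blue holder at (254,157) with the large red probe at (255,168). The smaller red look-alike is at (185,126), brown at (163,185) and purple at (314,192).

>>> apply_moves(series=[{"dx":-35,"dy":-5,"dz":0,"turn":0.04,"jaw":0},{"dx":-70,"dy":-9,"dz":0,"turn":0.09,"jaw":0},{"dx":-105,"dy":-14,"dz":0,"turn":0.14,"jaw":0},{"dx":-140,"dy":-18,"dz":0,"turn":0.18,"jaw":0},{"dx":-175,"dy":-23,"dz":0,"turn":0.22,"jaw":0}])

```text
time: 2.5
tool_pos: [0.5124, 0.1923, 0.3001]
tool_rot: [-0.0, 0.658, 0.753, 0.0]
contact_force: [0.9, -1.0, -0.2]
gripper_width: 0.998
grasp_force: 0.0
```

>>> apply_moves(series=[{"dx":-35,"dy":3,"dz":0,"turn":0.04,"jaw":0},{"dx":-70,"dy":7,"dz":0,"turn":0.09,"jaw":0},{"dx":-105,"dy":10,"dz":0,"turn":0.14,"jaw":0}])

```text
time: 2.75
tool_pos: [0.5366, 0.0895, 0.3002]
tool_rot: [-0.0, 0.71, 0.705, 0.0]
contact_force: [1.3, -0.0, -0.2]
gripper_width: 0.999
grasp_force: 0.0
```

Run:
```python
from h import *; from plant import state,grab_frame,spotter
import pickle
s=state();print(s['time'],s['tool_pos'],yaw(s))
f=grab_frame('wrist');pickle.dump(f,open('w2.pkl','wb'))
cv2.imwrite('pics/w2.png',cv2.resize(f['pixels'][:260,:,::-1],None,fx=1.56,fy=1.56,interpolation=2))
for p in([.551,.0797,.055],[.5592,.1638,.055],[.543,-.005,.06]): print(proj(f,p))
for t in('test_button','tester'):
    for r in spotter.outline_of(f,t)[:2]: print(t,r['conf'],r['extent'])
plan([.54,.09,.30],0,[.505,-.24,.22],0)
```

```text
2.75 [0.53656473 0.08951905 0.30020159] -0.006806561770290784
[261.94543784 170.83334011]
[269.07635581 101.04155301]
[255.83494372 234.69132825]
test_button 0.81 [242.6, 225.3, 265.4, 252.3]
tester 0.75 [215.0, 64.9, 319.4, 258.2]
[[-37, -4, 9, 0.0], [-73, -8, 18, 0.0], [-110, -12, 27, 0.0], [-147, -16, 36, 0.0], [-183, -19, 44, 0.0]]
[[-37, -4, 9, 0.0], [-73, -8, 18, 0.0], [-110, -12, 27, 0.0], [-147, -16, 36, 0.0]]
```

View pics/w2.png

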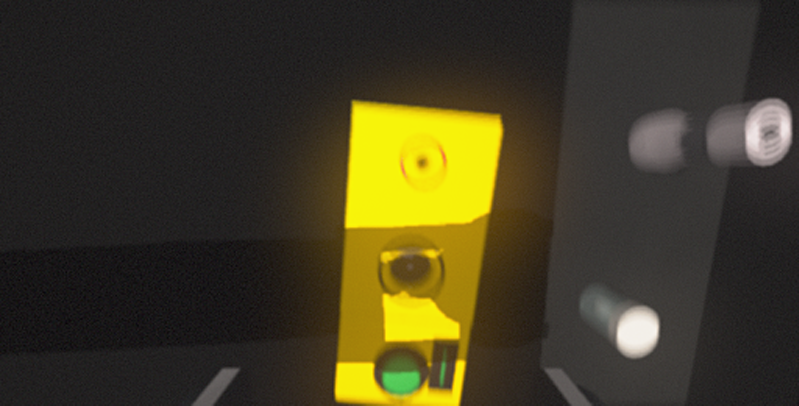

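The wrist view shows the terminal at crop (423,162), the well at (411,270) and the button at (401,372), all within 2–3 px of the predictions from the other cameras. I'll move on to the cell.

>>> apply_moves(series=[{"dx":-37,"dy":-4,"dz":9,"jaw":0},{"dx":-73,"dy":-8,"dz":18,"jaw":0},{"dx":-110,"dy":-12,"dz":27,"jaw":0},{"dx":-147,"dy":-16,"dz":36,"jaw":0},{"dx":-183,"dy":-19,"dz":44,"jaw":0}])

```text
invalid input at $.series[0]: expected keys jaw, dx, dy, dz, turn
```

>>> apply_moves(series=[{"dx":-37,"dy":-4,"dz":9,"jaw":0},{"dx":-73,"dy":-8,"dz":18,"jaw":0},{"dx":-110,"dy":-12,"dz":27,"jaw":0},{"dx":-147,"dy":-16,"dz":36,"jaw":0},{"dx":-147,"dy":-16,"dz":36,"jaw":0}])

```text
invalid input at $.series[0]: expected keys jaw, dx, dy, dz, turn
```

Run:
```python
from h import *; from plant import state,grab_frame,spotter
import pickle
w2=pickle.load(open('w2.pkl','rb'))
for n,u,z in(('term',(270.7,103.7),.055),('well',(263.2,172.8),.055),('btn',(257,238),.06)): print(n,back(w2,u,z))
s=state();print(s['time'],s['tool_pos'],yaw(s))
f=grab_frame('wrist');pickle.dump(f,open('w3.pkl','wb'))
cv2.imwrite('pics/w3.png',f['pixels'][...,::-1])
for r in spotter.outline_of(f,'cell')[:3]:
    e=r['extent'];print('cell',r['conf'],e)
for p in([.499,-.279,.064],[.499,-.279,.004]): print(proj(f,p))
```

```text
term [0.56114996 0.1607654  0.055     ]
well [0.55258641 0.07716075 0.055     ]
btn [ 0.54452574 -0.00974939  0.06      ]
2.9 [0.53681468 0.08908417 0.30002256] -0.00854132849327454
[228.29473689 398.93822332]
[230.80636255 366.43306317]
```

View pics/w3.png

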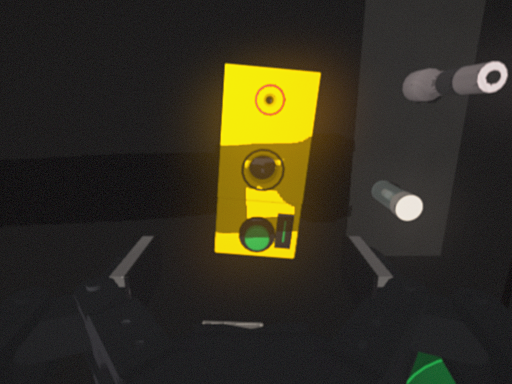

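All five keys are needed in every row. The settled picture puts the terminal at (270,100), the well at (263,169) and the button at (257,234).

>>> apply_moves(series=[{"dx":-37,"dy":-4,"dz":9,"turn":0,"jaw":0},{"dx":-73,"dy":-8,"dz":18,"turn":0,"jaw":0},{"dx":-110,"dy":-12,"dz":27,"turn":0,"jaw":0},{"dx":-147,"dy":-16,"dz":36,"turn":0,"jaw":0},{"dx":-183,"dy":-19,"dz":44,"turn":0,"jaw":0}])

```text
time: 3.42
tool_pos: [0.5163, -0.0923, 0.2558]
tool_rot: [-0.0, 0.708, 0.706, 0.0]
contact_force: [0.1, -0.4, -0.1]
gripper_width: 0.997
grasp_force: 0.0
```

>>> apply_moves(series=[{"dx":-37,"dy":-4,"dz":9,"turn":0,"jaw":0},{"dx":-73,"dy":-8,"dz":18,"turn":0,"jaw":0},{"dx":-110,"dy":-12,"dz":27,"turn":0,"jaw":0},{"dx":-147,"dy":-16,"dz":36,"turn":0,"jaw":0},{"dx":-147,"dy":-16,"dz":36,"turn":0,"jaw":0}])

```text
time: 3.83
tool_pos: [0.4986, -0.2426, 0.218]
tool_rot: [-0.001, 0.71, 0.704, -0.001]
contact_force: [0.7, 0.8, 0.0]
gripper_width: 1.002
grasp_force: 0.0
```

Run:
```python
from h import *; from plant import state,grab_frame,spotter
import pickle
w=pickle.load(open('w3.pkl','rb'));g=cv2.cvtColor(w['pixels'],cv2.COLOR_RGB2HSV)
for n,u,z in(('term',(270,100),.055),('well',(262.7,169.3),.055),('btn',(257,234),.06)): print(n,back(w,u,z))
m=cv2.inRange(g,np.array((20,150,70)),np.array((36,255,255)));m[262:]=0
c=max(cv2.findContours(m,0,1)[0],key=cv2.contourArea)
P=np.array([back(w,p,.055)[:2] for p in c[:,0]]).astype('float32');print('rect',cv2.minAreaRect(P))
grab_frame('wrist')
s=state();print(s['time'],s['tool_pos'],yaw(s))
f=grab_frame('wrist');pickle.dump(f,open('w4.pkl','wb'))
cv2.imwrite('pics/w4.png',f['pixels'][...,::-1])
for r in spotter.outline_of(f,'cell')[:3]:
    e=r['extent'];print('cell',r['conf'],e)
for p in([.499,-.279,.064],[.499,-.279,.004]): print(proj(f,p))
```

```text
term [0.56053558 0.16448846 0.055     ]
well [0.55205678 0.08122827 0.055     ]
btn [ 0.5445078  -0.00440172  0.06      ]
rect ((0.5520723462104797, 0.08108346164226532), (0.24238978326320648, 0.11541413515806198), 84.64139556884766)
3.8833 [ 0.49925427 -0.24031888  0.21881348] -0.00814821349835084
cell 0.74 [238.1, 193.5, 269.2, 242.4]
[250.70036282 218.69283573]
[250.81796158 200.34964217]
```

View pics/w4.png

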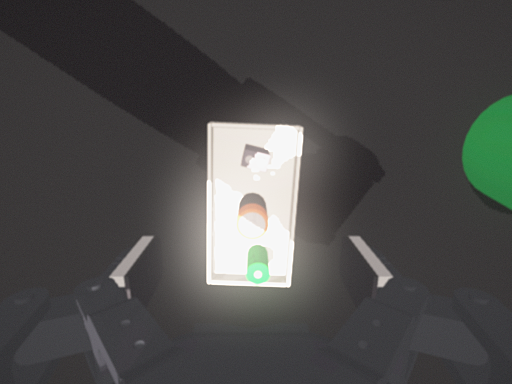

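The wrist view shows the tray with the grey block at (256,156), the copper-topped cell at about (253,217) and the green cell at (258,265). I'll fit a cylinder silhouette to get the cell's position.

```bash
cat >> h.py <<'E'
from scipy.optimize import minimize
def cyl(x,y,r,z0,z1,n=24):
    a=np.linspace(0,2*np.pi,n,endpoint=False);return [[x+r*np.cos(t),y+r*np.sin(t),z] for z in(z0,z1) for t in a]
def hullmask(f,pts,up=4):
    q=np.array([proj(f,p) for p in pts]);h=cv2.convexHull(((q+.5)*up).astype('float32')).astype('int32')
    m=np.zeros((384*up,512*up),'uint8');cv2.fillConvexPoly(m,h,1);return m
def fit(f,region,model,x0,step=.006,up=4):
    rg=cv2.resize(region.astype('uint8'),None,fx=up,fy=up,interpolation=0)
    def c(v): m=hullmask(f,model(*v),up);return -(m&rg).sum()/(m|rg).sum()
    x0=np.array(x0,float);S=np.vstack([x0]+[x0+step*np.eye(len(x0))[i] for i in range(len(x0))])
    r=minimize(c,x0,method='Nelder-Mead',options=dict(initial_simplex=S,xatol=2e-4,fatol=1e-4,maxiter=120));return r.x.round(4),round(-r.fun,3)
E
python3 - <<'E'
from h import *; from plant import state,grab_frame,spotter
s=state();print(s['time'],s['tool_pos'])
for n,nm in(('wrist','cell'),('top','cell'),('side','cell'),('wrist','small_cell'),('wrist','block_cell')):
    f=grab_frame(n)
    for r in spotter.outline_of(f,nm)[:2]:
        rr,h=(.0165,.064) if nm=='cell' else (.013,.053)
        print(n,nm,r['conf'],r['extent'],fit(f,r['region'],lambda x,y:cyl(x,y,rr,.004,h),[.499,-.279] if nm=='cell' else [.5,-.34 if nm=='small_cell' else -.219]))
f=grab_frame('wrist');im=f['pixels'][180:250,225:285]
cv2.imwrite('pics/c.png',cv2.resize(im[...,::-1],None,fx=8,fy=8,interpolation=0))
E
```

```text
3.9833 [ 0.50019839 -0.23842315  0.22015105]
wrist cell 0.88 [236.4, 195.6, 266.6, 242.6] (array([ 0.5073, -0.2302]), np.float64(-0.0))
side cell 0.5 [319.0, 141.4, 330.0, 166.4] (array([ 0.5342, -0.2633]), np.float64(-0.0))
wrist small_cell 0.63 [243.8, 244.4, 269.6, 284.6] (array([ 0.47  , -0.3145]), np.float64(-0.0))
wrist block_cell 0.98 [241.3, 143.7, 267.4, 173.0] (array([ 0.482 , -0.1965]), np.float64(-0.0))
wrist block_cell 0.4 [234.0, 196.9, 267.1, 239.2] (array([ 0.5  , -0.219]), np.float64(-0.0))h.py:32: RuntimeWarning: overflow encountered in scalar negative
  def c(v): m=hullmask(f,model(*v),up);return -(m&rg).sum()/(m|rg).sum()
```

View pics/c.png

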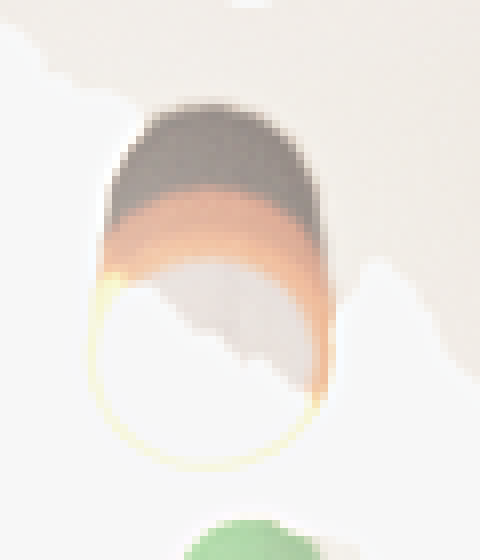

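```bash
sed -i 's/return -(m&rg).sum()\/(m|rg).sum()/return -float((m\&rg).sum())\/float((m|rg).sum())/' h.py
python3 - <<'E'
from h import *; from plant import state,grab_frame,spotter
s=state();print(s['time'],s['tool_pos'])
for n,nm in(('wrist','cell'),('top','cell'),('wrist','small_cell')):
    f=grab_frame(n)
    for r in spotter.outline_of(f,nm)[:1]:
        rr,h,y=(.0165,.064,-.28) if nm=='cell' else (.013,.053,-.34)
        print(n,nm,r['conf'],r['extent'],fit(f,r['region'],lambda x,y:cyl(x,y,rr,.004,h),[.499,y]))
        if n=='wrist': print(' free r,h',fit(f,r['region'],lambda x,y,r,h:cyl(x,y,r,.004,h),[.499,y,rr,h]))
    if n=='wrist':
        print('disc centre (251.4,225.3)->',back(f,(251.4,225.3),.064),'disc ends',back(f,(236.3,225),.064),back(f,(266.5,225),.064))
        print('tray',[back(f,p,.025)[:2].round(4) for p in((209,123),(302,126),(292,286),(208,285))])
E
```

```text
4.5333 [ 0.4997378  -0.23970744  0.22040874]
wrist cell 0.66 [236.0, 193.8, 267.9, 238.4] (array([ 0.4995, -0.2858]), np.float64(0.968))
 free r,h (array([ 0.4996, -0.2835,  0.0156,  0.071 ]), np.float64(0.942))
disc centre (251.4,225.3)-> [ 0.50052911 -0.28638587  0.064     ] disc ends [ 0.48537358 -0.28595141  0.064     ] [ 0.51568912 -0.2861732   0.064     ]
tray [array([ 0.4571, -0.1877]), array([ 0.5541, -0.1915]), array([ 0.5493, -0.3822]), array([ 0.4473, -0.38  ])]
wrist small_cell 0.64 [245.8, 244.8, 271.8, 282.7] (array([ 0.5052, -0.3483]), np.float64(0.963))
 free r,h (array([ 0.5052, -0.3484,  0.0128,  0.0524]), np.float64(0.967))
disc centre (251.4,225.3)-> [ 0.50037301 -0.2865656   0.064     ] disc ends [ 0.48522439 -0.28612547  0.064     ] [ 0.51552611 -0.28635891  0.064     ]
tray [array([ 0.457 , -0.1879]), array([ 0.5539, -0.1918]), array([ 0.5491, -0.3823]), array([ 0.4471, -0.3801])]
```

>>> apply_moves(series=[{"dx":-30,"dy":0,"dz":10,"turn":0,"jaw":0},{"dx":-46,"dy":0,"dz":45,"turn":0,"jaw":0},{"dx":-46,"dy":0,"dz":80,"turn":0,"jaw":0},{"dx":-46,"dy":0,"dz":115,"turn":0,"jaw":0},{"dx":-46,"dy":0,"dz":140,"turn":0,"jaw":0}])

```text
time: 5.25
tool_pos: [0.4979, -0.2854, 0.077]
tool_rot: [-0.002, 0.71, 0.704, -0.0]
contact_force: [-0.5, 0.6, -0.2]
gripper_width: 0.998
grasp_force: 0.0
```

>>> apply_moves(series=[{"dx":0,"dy":0,"dz":10,"turn":0,"jaw":0},{"dx":0,"dy":0,"dz":20,"turn":0,"jaw":0},{"dx":0,"dy":0,"dz":30,"turn":0,"jaw":0},{"dx":0,"dy":0,"dz":30,"turn":0,"jaw":0},{"dx":0,"dy":0,"dz":30,"turn":0,"jaw":0}])

```text
time: 5.67
tool_pos: [0.5, -0.2863, 0.0513]
tool_rot: [0.001, 0.71, 0.705, 0.0]
contact_force: [0.0, -0.4, 0.5]
gripper_width: 0.998
grasp_force: 0.0
```

>>> apply_moves(series=[{"dx":0,"dy":0,"dz":0,"turn":0,"jaw":1},{"dx":0,"dy":0,"dz":0,"turn":0,"jaw":1},{"dx":0,"dy":0,"dz":0,"turn":0,"jaw":1},{"dx":0,"dy":0,"dz":0,"turn":0,"jaw":1},{"dx":0,"dy":0,"dz":0,"turn":0,"jaw":1}])

```text
time: 6.08
tool_pos: [0.4998, -0.2863, 0.0513]
tool_rot: [0.001, 0.71, 0.705, 0.0]
contact_force: [-0.9, -0.8, -0.6]
gripper_width: 0.358
grasp_force: 59.3
```

>>> apply_moves(series=[{"dx":0,"dy":0,"dz":0,"turn":0,"jaw":1},{"dx":0,"dy":0,"dz":0,"turn":0,"jaw":1},{"dx":0,"dy":0,"dz":0,"turn":0,"jaw":1}])

```text
time: 6.33
tool_pos: [0.4999, -0.2863, 0.0512]
tool_rot: [0.001, 0.71, 0.705, 0.0]
contact_force: [-0.6, -0.0, 4.9]
gripper_width: 0.357
grasp_force: 59.4
```

Run:
```python
from h import *; from plant import state
s=state();y=yaw(s);print(s['tool_pos'],y)
p=s['tool_pos'];plan([*p[:2],.15],y,[.552,.0812,.14],y,38)
```

```text
[ 0.49985975 -0.28630206  0.05118099] -0.006981345473062312
[[37, 5, 1, -0.0], [74, 10, 2, -0.0], [110, 15, 3, -0.0], [147, 20, 4, -0.0], [184, 25, 5, -0.0]]
[[37, 5, 1, -0.0], [74, 10, 2, -0.0], [110, 15, 3, -0.0], [147, 20, 4, -0.0], [184, 25, 5, -0.0]]
```

>>> apply_moves(series=[{"dx":0,"dy":0,"dz":-8,"turn":0,"jaw":1},{"dx":0,"dy":0,"dz":-25,"turn":0,"jaw":1},{"dx":0,"dy":0,"dz":-50,"turn":0,"jaw":1},{"dx":0,"dy":0,"dz":-75,"turn":0,"jaw":1},{"dx":0,"dy":0,"dz":-99,"turn":0,"jaw":1}])

```text
time: 6.75
tool_pos: [0.4986, -0.2853, 0.1495]
tool_rot: [-0.001, 0.71, 0.705, -0.0]
contact_force: [0.6, 0.4, -0.2]
gripper_width: 0.358
grasp_force: 59.4
```

>>> apply_moves(series=[{"dx":37,"dy":5,"dz":1,"turn":0,"jaw":1},{"dx":74,"dy":10,"dz":2,"turn":0,"jaw":1},{"dx":110,"dy":15,"dz":3,"turn":0,"jaw":1},{"dx":147,"dy":20,"dz":4,"turn":0,"jaw":1},{"dx":184,"dy":25,"dz":5,"turn":0,"jaw":1}])

```text
time: 7.17
tool_pos: [0.5249, -0.1003, 0.1437]
tool_rot: [-0.001, 0.71, 0.704, -0.0]
contact_force: [0.8, 0.7, -2.7]
gripper_width: 0.358
grasp_force: 59.4
```

>>> apply_moves(series=[{"dx":37,"dy":5,"dz":1,"turn":0,"jaw":1},{"dx":74,"dy":10,"dz":2,"turn":0,"jaw":1},{"dx":110,"dy":15,"dz":3,"turn":0,"jaw":1},{"dx":147,"dy":20,"dz":4,"turn":0,"jaw":1},{"dx":184,"dy":25,"dz":5,"turn":0,"jaw":1}])

```text
time: 7.58
tool_pos: [0.5511, 0.0836, 0.1387]
tool_rot: [-0.0, 0.71, 0.705, -0.0]
contact_force: [0.2, -0.1, -2.3]
gripper_width: 0.356
grasp_force: 59.5
```

Run:
```python
from h import *; from plant import state,grab_frame,spotter
import pickle
for i in range(3): grab_frame('wrist')
s=state();print(s['time'],s['tool_pos'],yaw(s),s['contact_force'])
p=s['tool_pos'];fr={}
for n in('wrist','side','top'):
    f=fr[n]=grab_frame(n)
    for r in spotter.outline_of(f,'cell')[:2]:
        print(n,r['conf'],r['extent'],fit(f,r['region'],lambda x,y:cyl(x,y,.0165,p[2]-.0473,p[2]+.0127),p[:2]))
    print('well proj',proj(f,[.552,.0812,.055]),'term',proj(f,[.5604,.1645,.055]))
pickle.dump(fr,open('fr5.pkl','wb'))
w=fr['wrist']['pixels'][120:384,130:390];sd=fr['side']['pixels'][130:280,200:350]
a=cv2.resize(w,(394,400));b=cv2.resize(sd,(400,400))
cv2.imwrite('pics/m5.png',np.hstack([a,b])[...,::-1])
```

```text
7.7333 [0.55111069 0.08411278 0.13853046] -0.0026209306162511305 [-0.10134538  0.18984211 -0.87141255]
wrist 0.59 [216.4, 198.2, 290.6, 309.8] (array([0.5514, 0.0845]), np.float64(0.972))
well proj [251.55181457 207.98134341] term [264.05677511  87.6433111 ]
side 0.7 [260.1, 179.0, 272.1, 207.4] (array([0.5525, 0.0798]), np.float64(0.868))
side 0.32 [312.9, 156.1, 320.8, 171.6] (array([0.5511, 0.0841]), np.float64(0.0))
well proj [264.95239534 213.8050029 ] term [248.3070534  234.88949757]
well proj [221.47281682 212.1259471 ] term [190.50539846 209.43105921]
```

View pics/m5.png

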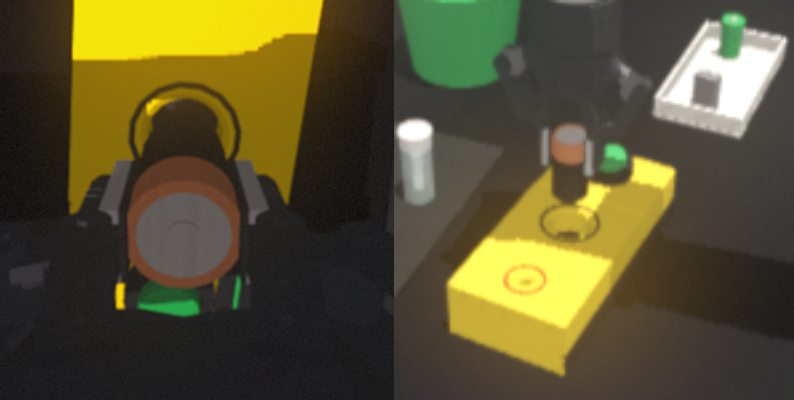

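In the left (wrist) half the cell is held straight and the well ring is centred near pixel (252,209), about 4 mm off in −y. In the right (side) half the cell is upright above the well.

>>> apply_moves(series=[{"dx":-4,"dy":1,"dz":8,"turn":0,"jaw":1},{"dx":-4,"dy":1,"dz":20,"turn":0,"jaw":1},{"dx":-4,"dy":1,"dz":26,"turn":0,"jaw":1},{"dx":-4,"dy":1,"dz":26,"turn":0,"jaw":1},{"dx":-4,"dy":1,"dz":26,"turn":0,"jaw":1}])

```text
time: 8.45
tool_pos: [0.5521, 0.0775, 0.1119]
tool_rot: [-0.001, 0.71, 0.704, -0.001]
contact_force: [0.3, 0.3, -1.5]
gripper_width: 0.359
grasp_force: 59.5
```

Run:
```python
from h import *; from plant import state,grab_frame,spotter
P=[]
for i in range(3): f=grab_frame('wrist');P.append(state()['tool_pos'])
p=np.mean(P,0);print(p,np.std(P,0),state()['contact_force'])
r=spotter.outline_of(f,'cell')[0];print(r['conf'],fit(f,r['region'],lambda x,y:cyl(x,y,.0165,p[2]-.0473,p[2]+.0127),p[:2]))
print(proj(f,[.552,.0812,.055]))
# ring: dark pixels around predicted ring
g=cv2.cvtColor(f['pixels'],cv2.COLOR_RGB2GRAY)
c=proj(f,[.552,.0812,.055]);out=[]
for a in np.deg2rad(np.arange(0,181,15)):
    pr=np.array([g[tuple(np.round(proj(f,[.552+q*np.cos(a),.0812+q*np.sin(a),.055])).astype(int)[::-1])] for q in np.arange(.014,.032,.0005)],int)
    print(int(np.rad2deg(a)),pr.tolist())
```

```text
[0.55291345 0.07773685 0.11321282] [2.45586848e-04 6.41343538e-05 3.71208949e-04] [-0.67389964 -1.50825074 -0.99368153]
0.68 (array([0.5534, 0.0781]), np.float64(0.97))
[248.47201287 211.5299579 ]
0 [38, 38, 35, 40, 40, 56, 74, 85, 85, 92, 98, 100, 97, 97, 102, 104, 107, 107, 109, 104, 77, 50, 50, 38, 37, 54, 54, 93, 103, 106, 109, 109, 105, 106, 106, 106]
14 [40, 40, 41, 55, 80, 80, 82, 84, 93, 93, 95, 98, 98, 99, 102, 106, 107, 107, 104, 83, 52, 44, 44, 42, 57, 91, 91, 104, 109, 108, 108, 108, 109, 108, 108, 109]
29 [48, 41, 46, 46, 46, 45, 49, 55, 80, 93, 95, 98, 101, 101, 104, 110, 110, 108, 96, 96, 56, 50, 43, 49, 51, 93, 93, 105, 111, 111, 110, 111, 108, 110, 112, 111]
45 [50, 50, 46, 49, 49, 47, 46, 55, 71, 87, 98, 98, 100, 100, 111, 111, 111, 98, 98, 64, 64, 50, 50, 56, 72, 92, 108, 113, 111, 111, 113, 111, 111, 111, 111, 112]
59 [51, 52, 49, 49, 49, 53, 55, 55, 84, 94, 94, 98, 100, 106, 113, 111, 112, 102, 70, 70, 60, 56, 56, 67, 95, 95, 113, 115, 114, 115, 113, 114, 113, 116, 115, 113]
75 [49, 49, 54, 54, 51, 51, 52, 64, 88, 88, 98, 98, 101, 106, 113, 112, 113, 113, 97, 76,
[... 538 characters left out ...]
6, 116, 116, 116, 116, 115, 115, 116]
135 [60, 53, 53, 51, 52, 48, 52, 59, 79, 88, 100, 96, 96, 106, 110, 112, 113, 112, 90, 90, 58, 58, 54, 57, 69, 86, 103, 113, 113, 113, 113, 113, 113, 111, 115, 115]
150 [45, 45, 51, 49, 49, 48, 51, 75, 79, 105, 106, 138, 126, 122, 122, 109, 108, 108, 107, 78, 55, 54, 49, 55, 59, 81, 103, 108, 111, 111, 112, 112, 112, 110, 110, 111]
165 [47, 47, 45, 66, 83, 85, 85, 84, 89, 99, 96, 98, 97, 99, 99, 104, 107, 109, 109, 109, 94, 54, 48, 48, 50, 61, 93, 93, 108, 111, 108, 108, 108, 109, 110, 110]
180 [46, 62, 78, 82, 82, 82, 81, 85, 93, 93, 100, 100, 100, 100, 101, 103, 107, 109, 109, 100, 78, 47, 47, 38, 43, 63, 63, 89, 107, 108, 107, 107, 107, 107, 107, 107]
```

>>> apply_moves(series=[{"dx":2.5,"dy":-1.4,"dz":0,"turn":0,"jaw":1},{"dx":2.5,"dy":-1.4,"dz":3,"turn":0,"jaw":1},{"dx":2.5,"dy":-1.4,"dz":6,"turn":0,"jaw":1},{"dx":2.5,"dy":-1.4,"dz":6,"turn":0,"jaw":1}])

```text
time: 8.98
tool_pos: [0.5509, 0.0804, 0.1065]
tool_rot: [-0.0, 0.709, 0.705, -0.0]
contact_force: [-0.3, -0.2, -1.7]
gripper_width: 0.364
grasp_force: 59.5
```

```bash
cat > ring.py <<'E'
from h import *; from plant import state,grab_frame,spotter
def avg(n=4):
    P=[];F=[]
    for i in range(n): f=grab_frame('wrist');s=state();P.append(s['tool_pos']);F.append(s['contact_force'])
    return f,np.mean(P,0),np.mean(F,0)
E
python3 - <<'E'
from ring import *
f,p,F=avg();print(p,F,state()['time'])
r=spotter.outline_of(f,'cell')[0];print(r['conf'],fit(f,r['region'],lambda x,y:cyl(x,y,.0165,p[2]-.0473,p[2]+.0127),p[:2]))
g=cv2.cvtColor(f['pixels'],cv2.COLOR_RGB2GRAY).astype('float32')
q=np.arange(.021,.030,.00025);out=[]
for a in np.deg2rad(np.r_[0:61:10,120:181:10,75,90,105]):
    uv=np.array([proj(f,[.552+k*np.cos(a),.0812+k*np.sin(a),.055]) for k in q],'float32')
    v=cv2.remap(g,uv[:,:1],uv[:,1:],1).ravel();w=np.clip(v.max()-15-v,0,None)**1;k=(w*q).sum()/w.sum();out.append([.552+k*np.cos(a),.0812+k*np.sin(a)])
out=np.array(out);A=np.c_[2*out,np.ones(len(out))];s=np.linalg.lstsq(A,(out**2).sum(1),rcond=None)[0]
print('ring',s[:2],np.sqrt(s[2]+s[:2]@s[:2]))
E
```

```text
[0.55130206 0.08027027 0.10700103] [-0.12397957 -0.17943427 -1.61216981] 9.1833
0.91 (array([0.5517, 0.0807]), np.float64(0.97))
ring [0.55183998 0.08024738] 0.025631495440292727
```

>>> apply_moves(series=[{"dx":-0.4,"dy":0,"dz":4,"turn":0,"jaw":1},{"dx":-0.4,"dy":0,"dz":8,"turn":0,"jaw":1},{"dx":-0.4,"dy":0,"dz":12,"turn":0,"jaw":1},{"dx":-0.4,"dy":0,"dz":16,"turn":0,"jaw":1},{"dx":-0.4,"dy":0,"dz":20,"turn":0,"jaw":1}])

```text
time: 9.65
tool_pos: [0.5513, 0.0799, 0.0866]
tool_rot: [-0.0, 0.71, 0.705, -0.0]
contact_force: [0.7, 0.6, -1.7]
gripper_width: 0.359
grasp_force: 59.5
```

>>> apply_moves(series=[{"dx":0,"dy":0,"dz":3,"turn":0,"jaw":1},{"dx":0,"dy":0,"dz":6,"turn":0,"jaw":1},{"dx":0,"dy":0,"dz":8,"turn":0,"jaw":1}])

```text
time: 9.9
tool_pos: [0.5513, 0.0799, 0.0787]
tool_rot: [-0.0, 0.71, 0.705, -0.0]
contact_force: [-0.1, 0.4, -0.8]
gripper_width: 0.357
grasp_force: 59.5
```

>>> apply_moves(series=[{"dx":0,"dy":0,"dz":0.6,"turn":0,"jaw":1},{"dx":0,"dy":0,"dz":1.2,"turn":0,"jaw":1},{"dx":0,"dy":0,"dz":1.2,"turn":0,"jaw":1}])

```text
time: 10.15
tool_pos: [0.5516, 0.0798, 0.0782]
tool_rot: [0.0, 0.71, 0.705, 0.0]
contact_force: [-0.1, 0.4, -1.9]
gripper_width: 0.361
grasp_force: 59.5
```

>>> apply_moves(series=[{"dx":0,"dy":0,"dz":0.5,"turn":0,"jaw":1},{"dx":0,"dy":0,"dz":0.5,"turn":0,"jaw":1}])

```text
time: 10.32
tool_pos: [0.5516, 0.0799, 0.0778]
tool_rot: [0.0, 0.71, 0.705, 0.0]
contact_force: [-0.9, -0.1, -0.9]
gripper_width: 0.36
grasp_force: 59.5
```

>>> apply_moves(series=[{"dx":0,"dy":0,"dz":0.5,"turn":0,"jaw":1},{"dx":0,"dy":0,"dz":0.8,"turn":0,"jaw":1},{"dx":0,"dy":0,"dz":0.8,"turn":0,"jaw":1}])

```text
time: 10.57
tool_pos: [0.5517, 0.0799, 0.0772]
tool_rot: [0.0, 0.71, 0.705, 0.0]
contact_force: [-0.9, -0.6, 0.9]
gripper_width: 0.359
grasp_force: 59.6
```

>>> apply_moves(series=[{"dx":0,"dy":0,"dz":0.5,"turn":0,"jaw":1},{"dx":0,"dy":0,"dz":0.8,"turn":0,"jaw":1},{"dx":0,"dy":0,"dz":0.8,"turn":0,"jaw":1}])

```text
time: 10.82
tool_pos: [0.5518, 0.0799, 0.0772]
tool_rot: [0.0, 0.71, 0.705, -0.0]
contact_force: [-2.2, -0.4, 6.7]
gripper_width: 0.358
grasp_force: 60.1
```

>>> apply_moves(series=[{"dx":0,"dy":0,"dz":-0.6,"turn":0,"jaw":0},{"dx":0,"dy":0,"dz":-0.6,"turn":0,"jaw":0},{"dx":0,"dy":0,"dz":-0.6,"turn":0,"jaw":0},{"dx":0,"dy":0,"dz":-0.6,"turn":0,"jaw":0},{"dx":0,"dy":0,"dz":-0.6,"turn":0,"jaw":0}])

```text
time: 11.23
tool_pos: [0.5514, 0.0798, 0.0764]
tool_rot: [-0.0, 0.71, 0.705, -0.0]
contact_force: [-0.2, -0.9, 1.0]
gripper_width: 0.993
grasp_force: 0.0
```

>>> apply_moves(series=[{"dx":0,"dy":0,"dz":-10,"turn":0,"jaw":0},{"dx":0,"dy":0,"dz":-35,"turn":0,"jaw":0},{"dx":0,"dy":0,"dz":-70,"turn":0,"jaw":0},{"dx":0,"dy":0,"dz":-105,"turn":0,"jaw":0},{"dx":0,"dy":0,"dz":-143,"turn":0,"jaw":0}])

```text
time: 11.65
tool_pos: [0.5508, 0.0799, 0.2209]
tool_rot: [-0.0, 0.71, 0.705, -0.0]
contact_force: [1.2, 0.0, 0.3]
gripper_width: 1.003
grasp_force: 0.0
```

Run:
```python
from h import *; from plant import state,grab_frame,spotter
s=state();print(s['time'],s['tool_pos'],yaw(s))
for n in('side','top'):
    f=grab_frame(n)
    for r in spotter.outline_of(f,'cell')[:1]:
        print(n,r['conf'],r['extent'],fit(f,r['region'],lambda x,y:cyl(x,y,.0165,.055,.090),[.552,.0805]),'h,free',fit(f,r['region'],lambda x,y,h:cyl(x,y,.0165,.055,h),[.552,.0805,.09]))
plan([.5518,.0799,.22],yaw(s),[.475,.335,.22],.2)
```

```text
11.65 [0.55076724 0.07985111 0.2209396 ] -0.007004773877936415
side 0.49 [259.7, 197.1, 274.7, 219.7] (array([0.5503, 0.0826]), np.float64(0.892)) h,free (array([0.5495, 0.0851, 0.0943]), np.float64(0.929))
top 0.55 [222.5, 208.6, 228.8, 217.8] (array([0.5438, 0.0675]), np.float64(0.26)) h,free (array([0.5486, 0.0721, 0.055 ]), np.float64(0.308))
[[36, -11, 0, -0.03], [73, -22, 0, -0.06], [109, -34, 0, -0.09], [145, -45, 0, -0.12], [182, -56, 0, -0.15]]
[[38, -6, 0, -0.03], [75, -11, 0, -0.06]]
```

>>> apply_moves(series=[{"dx":36,"dy":-11,"dz":0,"turn":-0.05,"jaw":0},{"dx":73,"dy":-22,"dz":0,"turn":-0.1,"jaw":0},{"dx":109,"dy":-34,"dz":0,"turn":-0.15,"jaw":0},{"dx":145,"dy":-45,"dz":0,"turn":-0.2,"jaw":0},{"dx":182,"dy":-56,"dz":0,"turn":-0.25,"jaw":0}])

```text
time: 12.27
tool_pos: [0.495, 0.2632, 0.2176]
tool_rot: [-0.001, 0.615, 0.788, -0.001]
contact_force: [0.4, 0.9, 0.6]
gripper_width: 1.0
grasp_force: 0.0
```

>>> apply_moves(series=[{"dx":38,"dy":0,"dz":0,"turn":-0.05,"jaw":0},{"dx":72,"dy":0,"dz":0,"turn":-0.09,"jaw":0},{"dx":72,"dy":0,"dz":0,"turn":-0.09,"jaw":0},{"dx":72,"dy":0,"dz":0,"turn":-0.09,"jaw":0}])

```text
time: 12.6
tool_pos: [0.4779, 0.3331, 0.2175]
tool_rot: [-0.001, 0.579, 0.815, -0.002]
contact_force: [0.6, 0.6, 0.6]
gripper_width: 1.002
grasp_force: 0.0
```

Run:
```python
from ring import *
import pickle
f,p,F=avg(3);print(p,yaw(state()),state()['time']);pickle.dump(f,open('w6.pkl','wb'))
def box(x,y,a,z0=.058,z1=.128,h=.01):
    c,s=np.cos(a),np.sin(a);return [[x+h*(i*c-j*s),y+h*(i*s+j*c),z] for z in(z0,z1) for i in(-1,1) for j in(-1,1)]
for r in spotter.outline_of(f,'probe')[:4]:
    e=r['extent'];b=[fit(f,r['region'],box,[.475,.366,a]) for a in(.0,.35,.7)]
    print(r['conf'],e,b)
for r in spotter.outline_of(f,'holder')[:1]: print(r['conf'],r['extent'],fit(f,r['region'],lambda x,y,a:box(x,y,a,0,.052,.035),[.478,.364,.33]))
print(proj(f,[.475,.366,.128]),proj(f,[.478,.364,.052]))
cv2.imwrite('pics/w6.png',cv2.resize(f['pixels'][120:300,150:360,::-1],None,fx=3,fy=3,interpolation=2))
```

```text
[0.47888327 0.33148335 0.21806648] 0.33181767842930615 12.75
0.66 [154.6, 82.2, 187.0, 107.7] [(array([0.475, 0.366, 0.   ]), np.float64(0.0)), (array([0.475, 0.366, 0.35 ]), np.float64(0.0)), (array([0.475, 0.366, 0.7  ]), np.float64(0.0))]
0.66 [118.0, 151.0, 173.2, 192.0] [(array([0.475, 0.366, 0.   ]), np.float64(0.0)), (array([0.475, 0.366, 0.35 ]), np.float64(0.0)), (array([0.475, 0.366, 0.7  ]), np.float64(0.0))]
0.66 [321.9, 166.8, 353.6, 194.8] [(array([0.475, 0.366, 0.   ]), np.float64(0.0)), (array([0.475, 0.366, 0.35 ]), np.float64(0.0)), (array([0.475, 0.366, 0.7  ]), np.float64(0.0))]
0.57 [249.4, 126.0, 281.5, 167.8] [(array([0.4751, 0.3703, 0.0017]), np.float64(0.911)), (array([0.4748, 0.3701, 0.3476]), np.float64(0.863)), (array([0.4757, 0.3706, 0.698 ]), np.float64(0.776))]
0.81 [223.6, 102.1, 300.4, 175.0] (array([0.4754, 0.3697, 0.3316]), np.float64(0.797))
[260.57661588 155.9254137 ] [260.53399898 146.07240633]
```

View pics/w6.png

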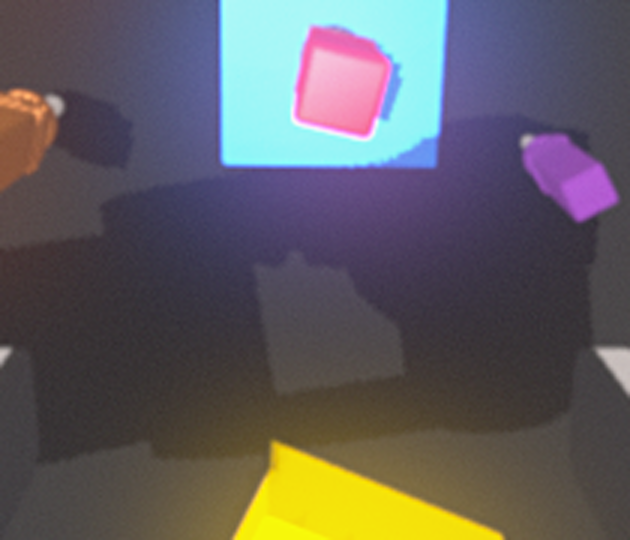

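The barrel's top face has its lower edge at crop (296,120)–(372,137), so the barrel is turned about 13° relative to the tool. I'll refine the fit with a larger angle step.

Run:
```python
from ring import *
import pickle
f=pickle.load(open('w6.pkl','rb'))
q=lambda u,v:back(f,(150+(u+.5)/3-.5,120+(v+.5)/3-.5),.128)[:2]
C=np.array([q(*c) for c in((294,121),(373,138),(391,72),(309,59))]);print(C.round(4).tolist(),C.mean(0))
for i in range(4): d=C[(i+1)%4]-C[i];print(np.linalg.norm(d).round(4),((np.arctan2(d[1],d[0])+np.pi/4)%(np.pi/2)-np.pi/4).round(3))
# red segmentation + silhouette fit
h=cv2.cvtColor(f['pixels'],cv2.COLOR_RGB2HSV);m=(((h[...,0]>165)|(h[...,0]<6))&(h[...,1]>70)&(h[...,2]>90)).astype('uint8')
n,l,st,c=cv2.connectedComponentsWithStats(m);k=[i for i in range(1,n) if abs(c[i][0]-264)<15 and abs(c[i][1]-148)<20 and st[i,4]>80];print([st[i] for i in k])
rg=l==k[0]
def box(x,y,a,z0=.058,z1=.128,h=.01):
    a=a*20;c,s=np.cos(a),np.sin(a);return [[x+h*(i*c-j*s),y+h*(i*s+j*c),z] for z in(z0,z1) for i in(-1,1) for j in(-1,1)]
for a in(0,.1,.3): 
    x,s=fit(f,rg,box,[.475,.369,a/20],.008);print(x[:2],x[2]*20,s)
s=state();print(s['tool_pos'],yaw(s))
```

```text
[[0.4672, 0.3602], [0.4866, 0.3625], [0.4851, 0.3788], [0.4658, 0.3753]] [0.47615471 0.36918047]
0.0195 0.118
0.0163 0.09
0.0196 0.176
0.0152 0.095
[array([249, 135,  30,  30, 532], dtype=int32)]
[0.4754 0.3708] 0.266 0.544
[0.4753 0.3708] 0.28600000000000003 0.544
[0.4756 0.369 ] 0.256 0.539
[0.47972249 0.33088894 0.21907898] 0.3310933632946318
```

>>> apply_moves(series=[{"dx":15,"dy":4,"dz":10,"turn":0.11,"jaw":0.45},{"dx":37,"dy":9,"dz":25,"turn":0.22,"jaw":0.45},{"dx":37,"dy":9,"dz":45,"turn":0.22,"jaw":0.45},{"dx":37,"dy":9,"dz":52,"turn":0.22,"jaw":0.45},{"dx":37,"dy":9,"dz":52,"turn":0.22,"jaw":0.45}])

```text
time: 13.27
tool_pos: [0.4748, 0.3683, 0.1647]
tool_rot: [-0.001, 0.666, 0.746, -0.003]
contact_force: [0.4, -0.1, -0.8]
gripper_width: 0.548
grasp_force: 0.0
```

Run:
```python
from ring import *
import pickle
f,p,F=avg(3);s=state();print(p,yaw(s),s['gripper_width'],s['time']);pickle.dump(f,open('w7.pkl','wb'))
def box(x,y,a,z0=.058,z1=.128,h=.01):
    a=a*20;c,s=np.cos(a),np.sin(a);return [[x+h*(i*c-j*s),y+h*(i*s+j*c),z] for z in(z0,z1) for i in(-1,1) for j in(-1,1)]
R=spotter.outline_of(f,'probe')
for r in R:
    if np.hypot(*(np.mean(np.nonzero(r['region']),1)[::-1]-proj(f,[.4757,.3695,.11])))<40:
        for a in(.05,.2): x,q=fit(f,r['region'],box,[.4757,.3695,a/20],.008);print(r['conf'],r['extent'],x[:2],x[2]*20,q)
cv2.imwrite('pics/w7.png',cv2.resize(f['pixels'][100:384,100:420,::-1],None,fx=2,fy=2,interpolation=2))
```

```text
[0.4761771  0.36916769 0.16767053] 0.11200193268924646 0.5490896277991806 13.4167
0.57 [229.8, 173.5, 268.3, 242.0] [0.4751 0.3715] 0.1 0.936
0.57 [229.8, 173.5, 268.3, 242.0] [0.4751 0.3716] 0.112 0.938
```

View pics/w7.png

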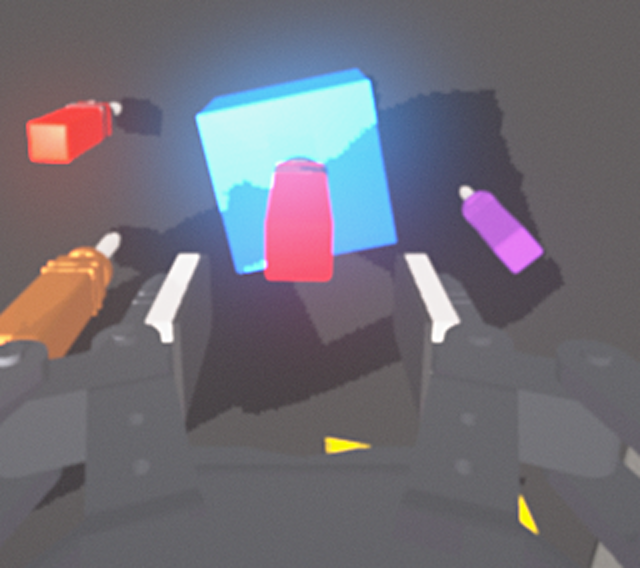

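The barrel, at crop (299,225), is now square to the jaws and centred between the fingers. The brown and purple look-alikes are well clear of the fingers. I'll descend and grip.

>>> apply_moves(series=[{"dx":1.5,"dy":-0.7,"dz":15,"turn":0,"jaw":0.45},{"dx":1.5,"dy":-0.7,"dz":35,"turn":0,"jaw":0.45},{"dx":1.5,"dy":-0.7,"dz":55,"turn":0,"jaw":0.45},{"dx":1.5,"dy":-0.7,"dz":64,"turn":0,"jaw":0.45},{"dx":1.5,"dy":-0.7,"dz":64,"turn":0,"jaw":0.45}])

```text
time: 13.88
tool_pos: [0.474, 0.3705, 0.1018]
tool_rot: [-0.001, 0.666, 0.746, -0.002]
contact_force: [-0.5, -0.2, -0.7]
gripper_width: 0.549
grasp_force: 0.0
```

>>> apply_moves(series=[{"dx":0,"dy":0,"dz":0,"turn":0,"jaw":1},{"dx":0,"dy":0,"dz":0,"turn":0,"jaw":1},{"dx":0,"dy":0,"dz":0,"turn":0,"jaw":1},{"dx":0,"dy":0,"dz":0,"turn":0,"jaw":1},{"dx":0,"dy":0,"dz":0,"turn":0,"jaw":1}])

```text
time: 14.3
tool_pos: [0.4761, 0.372, 0.1055]
tool_rot: [0.001, 0.666, 0.746, 0.002]
contact_force: [0.4, 0.3, 4.8]
gripper_width: 0.223
grasp_force: 60.0
```

Run:
```python
from ring import *
f,p,F=avg(3);s=state();print(p,yaw(s),s['gripper_width'],s['grasp_force'],F,s['time'])
plan([p[0],p[1],.165],yaw(s),[.5604,.1645,.165],yaw(s),35)
```

```text
[0.47610226 0.3720214  0.10553867] 0.1130592681584165 0.2281996159183359 60.166107416152954 [-0.09939254 -1.01651925  5.82954797] 14.45
[[-31, 9, 0, -0.0], [-62, 17, 0, -0.0], [-92, 26, 0, -0.0], [-123, 34, 0, -0.0], [-154, 43, 0, -0.0]]
[[-31, 9, 0, -0.0], [-62, 17, 0, -0.0]]
```

>>> apply_moves(series=[{"dx":0,"dy":0,"dz":-6,"turn":0,"jaw":1},{"dx":0,"dy":0,"dz":-18,"turn":0,"jaw":1},{"dx":0,"dy":0,"dz":-36,"turn":0,"jaw":1},{"dx":0,"dy":0,"dz":-56,"turn":0,"jaw":1},{"dx":0,"dy":0,"dz":-70,"turn":0,"jaw":1}])

```text
time: 14.87
tool_pos: [0.4753, 0.3717, 0.1759]
tool_rot: [0.0, 0.666, 0.746, 0.001]
contact_force: [0.2, 0.1, 0.4]
gripper_width: 0.227
grasp_force: 59.5
```

>>> apply_moves(series=[{"dx":-31,"dy":9,"dz":0,"turn":0,"jaw":1},{"dx":-62,"dy":17,"dz":0,"turn":0,"jaw":1},{"dx":-92,"dy":26,"dz":0,"turn":0,"jaw":1},{"dx":-123,"dy":34,"dz":0,"turn":0,"jaw":1},{"dx":-154,"dy":43,"dz":0,"turn":0,"jaw":1}])

```text
time: 15.28
tool_pos: [0.5352, 0.222, 0.1742]
tool_rot: [0.0, 0.666, 0.746, 0.0]
contact_force: [0.7, 0.5, -1.0]
gripper_width: 0.224
grasp_force: 59.5
```

>>> apply_moves(series=[{"dx":-31,"dy":9,"dz":0,"turn":0,"jaw":1},{"dx":-62,"dy":17,"dz":0,"turn":0,"jaw":1},{"dx":-62,"dy":17,"dz":0,"turn":0,"jaw":1},{"dx":-62,"dy":17,"dz":0,"turn":0,"jaw":1},{"dx":-62,"dy":17,"dz":0,"turn":0,"jaw":1}])

```text
time: 15.7
tool_pos: [0.5588, 0.1638, 0.1738]
tool_rot: [-0.0, 0.666, 0.746, 0.0]
contact_force: [-0.7, 0.4, -0.7]
gripper_width: 0.224
grasp_force: 59.5
```

```bash
cat >> ring.py <<'E'
def pbox(x,y,a,t,h=.01):
    a=a*20;c,s=np.cos(a),np.sin(a);return [[x+h*(i*c-j*s),y+h*(i*s+j*c),z] for z in(t+.046,t+.116) for i in(-1,1) for j in(-1,1)]
def redring(f,c0,z=.055,rmax=.014):
    h=cv2.cvtColor(f['pixels'],cv2.COLOR_RGB2HSV).astype(int);H=h[...,0]
    c=proj(f,[*c0,z]);out=[]
    for v in range(int(c[1])-35,int(c[1])+36):
        for u in range(int(c[0])-40,int(c[0])+41):
            if 0<=v<384 and (H[v,u]<14 or H[v,u]>172) and h[v,u,1]>120 and h[v,u,2]>60:
                q=back(f,(u,v),z)[:2]
                if np.hypot(*(q-c0))<rmax: out.append(q)
    return np.array(out)
def circ(P):
    A=np.c_[2*P,np.ones(len(P))];s=np.linalg.lstsq(A,(P**2).sum(1),rcond=None)[0];return s[:2],np.sqrt(s[2]+s[:2]@s[:2])
E
python3 - <<'E'
from ring import *
import pickle
f,p,F=avg(3);s=state();print(p,yaw(s),s['gripper_width'],F,s['time']);pickle.dump(f,open('w8.pkl','wb'))
t=p[2]-.0935
for r in spotter.outline_of(f,'probe')[:2]:
    x,q=fit(f,r['region'],lambda x,y,a:pbox(x,y,a,t),[p[0],p[1],.0056],.008);print(r['conf'],r['extent'],x[:2],x[2]*20,q)
P=redring(f,np.array([.5604,.1645]));print(len(P));
if len(P)>8: print(circ(P),P.min(0),P.max(0))
print('proj term',proj(f,[.5604,.1645,.055]),'tip',proj(f,[p[0],p[1],t]),'barrel bot',proj(f,[p[0],p[1],t+.046]))
E
```

```text
[0.55851928 0.16455625 0.17366822] 0.11462739990381764 0.22442411570652296 [-0.18298882  0.39028153 -0.43730651] 15.85
0.65 [172.3, 129.0, 328.2, 326.5] [0.5675 0.2032] -0.118 0.35
0
proj term [252.3274443  191.25811557] tip [250.03527372 200.0349999 ] barrel bot [249.84051308 222.86367246]
```

Run:
```python
from ring import *
import pickle
f=pickle.load(open('w8.pkl','rb'));h=cv2.cvtColor(f['pixels'],cv2.COLOR_RGB2HSV);im=f['pixels']
for u in(-8,): pass
print('ring radius px',proj(f,[.5604+.009,.1645,.055])-proj(f,[.5604,.1645,.055]))
for v in range(170,236,2): print(v,' '.join('%02x%02x%02x'%tuple(im[v,u]) for u in range(228,278,3)))
```

```text
ring radius px [10.62031723  1.16738353]
170 f7ed0a f7ed0a f7ed0a f7ec0a f7ec0a f7ef0a f6e30a f5da09 f5c008 f5d409 f6e50a f7ec0a f7eb0a f6ea0a f6ea0a f6ea0a f6e90a
172 f7ed0a f7ed0a f7ed0a f7ec0a f7ee0a f5c408 f18516 f08020 f1841d f07d27 f18620 f4bc08 f7ec0a f6ea0a f6ea0a f6eb0a f6e90a
174 f7ed0a f7ec0a f7ed0a f7ee0a f3ae07 f1841e f4b008 f6d509 f6e00a f5cf09 f4ac07 f0791f f3a807 f6ea0a f6ea0a f6ea0a f6ea0a
176 f7ec0a f7ec0a f7ee0a f4b807 f1831d f6d009 f7ed0a f7ee0a f7ec0a f7ec0a f7ec0a f5d009 f07b2a f2a607 f6ea0a f6ea0a f6e90a
178 f7ec0a f7ec0a f7e70a f07e17 f6d409 f7ed0a f7ec0a f7ec0a f7eb0a f6ea0a f7eb0a f7ed0a f5cf08 ef7424 f6e80a f6ea0a f6e90a
180 f7ec0a f7ee0a f4b708 f29608 f7ee0a f7ec0a f7ec0a f7eb0a f7eb0a f7eb0a f6eb0a f6eb0a f7ee0a f1891e f3aa07 f6eb0a f6e90a
182 f7eb0a f7ec0a f08018 f6d809 f7ec0a f6eb0a f6eb0a f6e70a f5e20a f6e60a f6e90a f6ea0a f6eb0a f6d909 ef7626 f6e70a f6e90a
184 f7ec0a f6df0a f07f07 f7ed0a f7eb0a f6eb0a f5e40a f3db0a f1d70a f2d80a f5e20a f6ea0a f6ea0a f7eb0a ef7820 f6e109 f6e80a
186 f7eb0a f5c508 f29808 f6ec0a f7eb0a f6e90a f3dd0a edd20a edd00a f4dd0a f
[... 2299 characters left out ...]
6 cb5327 cc5124 cb4e1f cc5328 c94d21 c94f23 cb4f24 cc4f26 c94c20 e8bc06 f6d81f f5dd48
226 a18777 dfa32d cd5426 ca4e20 cb5022 c94f1f cc5125 cb5026 cc4e24 cc5026 ca4c21 c94d1d c94d24 c94c22 986035 88715b c6b1a6
228 897564 795337 c95023 cd5129 cb4e24 cb5028 ca4d24 cb4c26 ca4d23 cb4c26 ca4e27 c84c25 ca4c24 cb4b25 875033 745e4a c0afa8
230 78604c 785036 ca4d24 cb4d27 c94d23 c84c23 c94922 cc4e26 c94a25 c94a26 ca4b2a ca4a26 c94b28 c94b29 8c5037 6d553e c1afa7
232 705741 805038 c94c26 c94a22 cb4e29 c94923 c94b29 c84825 c94b26 ca4a27 c84924 c74824 c74a26 c84825 934c30 684e38 beaea6
234 6e553f 8a4f37 c7491f ca4b27 c84b26 c94a27 c84721 c84827 c84825 c74728 c74624 c74625 c54722 c84828 a04a31 684e39 b2a099
```

>>> apply_moves(series=[{"dx":0,"dy":1.4,"dz":6,"turn":0,"jaw":1},{"dx":0,"dy":1.4,"dz":12,"turn":0,"jaw":1},{"dx":0,"dy":1.4,"dz":16,"turn":0,"jaw":1},{"dx":0,"dy":1.4,"dz":16,"turn":0,"jaw":1}])

```text
time: 16.23
tool_pos: [0.5592, 0.1638, 0.1555]
tool_rot: [-0.001, 0.666, 0.746, -0.001]
contact_force: [-1.4, 0.2, -1.5]
gripper_width: 0.22
grasp_force: 59.5
```

Run:
```python
from ring import *
import pickle
f,p,F=avg(4);s=state();print(p,yaw(s),F,s['time']);pickle.dump(f,open('w9.pkl','wb'));im=f['pixels']
t=p[2]-.0935
c=proj(f,[.5604,.1645,.055]);print('term',c,'tip',proj(f,[*p[:2],t]),'collar',proj(f,[*p[:2],t+.04]),'px/10mm',proj(f,[.5704,.1645,.055])-c,proj(f,[.5604,.1745,.055])-c)
r0,c0=int(c[1]),int(c[0])
for v in range(r0-22,r0+24,2): print(v,' '.join('%02x%02x%02x'%tuple(im[v,u]) for u in range(c0-26,c0+27,3)))
print(c0-26)
```

```text
[0.56007954 0.16376756 0.1570473 ] 0.11299623234869088 [ 0.21405329  0.11633929 -0.61420202] 16.4333
term [250.33857812 195.65376784] tip [249.7920871  199.78000695] collar [249.56753905 218.96238862] px/10mm [12.60337326  1.36417766] [  1.43656655 -12.21916379]
173 f7ee0a f7ec0a f7ec0a f7ec0a f7ed0a f7ee0a f6e90a f6e009 f5cb08 f5c408 f6de09 f6e80a f7eb0a f7eb0a f6ea0a f6ea0a f6ea0a f6ea0a
175 f7ed0a f7ed0a f7ec0a f7ec0a f7ee0a f6e009 f1920c f07f20 f07b1a f07e26 f07927 f18914 f4bf08 f7ec0a f6ea0a f6e90a f6e90a f6e90a
177 f7ec0a f7ec0a f7ec0a f7ed0a f5dd09 f08312 f18c19 f4af08 f5ca09 f6d109 f4b907 f18d10 ef7521 f4b807 f7ec0a f6e90a f6e90a f6e90a
179 f7ec0a f7ec0a f7ec0a f6e50a f08117 f28e14 f7e80a f7ed0a f7ed0a f7ec0a f7ec0a f6ea0a f3aa06 ee7220 f3bb07 f6e90a f6e90a f6e90a
181 f7eb0a f7ec0a f7ee0a f29909 f2950b f7e70a f7ed0a f7ec0a f6eb0a f6ea0a f6ea0a f6eb0a f6ea0a f3a906 eb7127 f6e90a f6e90a f6e80a
183 f7ec0a f7ec0a f6e50a f07a20 f6e30a f7ec0a f6eb0a f6ea0a f6eb0a f6eb0a f6eb0a f6eb0a f6ea0a f6ea0a f07b1c f3b508 f6e90a f6e90a
185 f7eb0a f7ed0a f3a108 f29208 f7ed0a f7ea0a f6ea0a f6ea
[... 1456 characters left out ...]
7131 f1cc05 f7e909 e95f25 f4ba06 f6e70a f6e60a
209 f6e70a f6e70a f6e90a f0980f ed7529 e4b707 7b6030 7d6137 81653a 7f6439 7c6135 7c6138 806331 e89e21 eb6125 f6e60a f6e40a f6e50a
211 f6e70a f6e70a f6e80a f6e009 e15e21 b55d26 b6612c b7602d b7602f b75f2c b75f2c b65c2d b15724 b45625 f09b06 f6e80a f6e50a f6e60a
213 f6e60a f6e70a f6e60a f8e308 c66027 c55c22 c75c25 c55d21 c75a25 c75c26 c75b23 c65724 c75b25 c4551e d17125 f7e509 f6e50a f6e40a
215 f6e60a f6e70a f6e60a c59a28 8b5c32 915c2e 935d33 915e34 915c30 915c33 905b33 915b34 905d33 905c34 815938 e6bc03 f6e50a f6e40a
217 f6e60a f6e50a f7e80a ae8933 b65b2a b75a27 b65925 b55722 b85828 b65426 b75829 b8572a b65727 b55528 a6572f dcab20 f6e50a f6e40a
224
```

>>> apply_moves(series=[{"dx":1,"dy":-0.4,"dz":2,"turn":0,"jaw":1},{"dx":1,"dy":-0.4,"dz":4,"turn":0,"jaw":1},{"dx":1,"dy":-0.4,"dz":7,"turn":0,"jaw":1},{"dx":1,"dy":-0.4,"dz":9,"turn":0,"jaw":1},{"dx":1,"dy":-0.4,"dz":11,"turn":0,"jaw":1}])

```text
time: 16.85
tool_pos: [0.5597, 0.1646, 0.1462]
tool_rot: [-0.0, 0.666, 0.746, -0.0]
contact_force: [-0.3, 0.1, -1.3]
gripper_width: 0.225
grasp_force: 59.5
```

>>> apply_moves(series=[{"dx":0,"dy":0,"dz":1,"turn":0,"jaw":1},{"dx":0,"dy":0,"dz":2,"turn":0,"jaw":1},{"dx":0,"dy":0,"dz":3,"turn":0,"jaw":1},{"dx":0,"dy":0,"dz":4,"turn":0,"jaw":1},{"dx":0,"dy":0,"dz":4,"turn":0,"jaw":1}])

```text
time: 17.27
tool_pos: [0.5598, 0.165, 0.1426]
tool_rot: [-0.0, 0.666, 0.746, 0.0]
contact_force: [-0.1, 0.5, -1.4]
gripper_width: 0.224
grasp_force: 59.6
```

>>> apply_moves(series=[{"dx":0,"dy":0,"dz":1,"turn":0,"jaw":1},{"dx":0,"dy":0,"dz":2,"turn":0,"jaw":1},{"dx":0,"dy":0,"dz":3,"turn":0,"jaw":1},{"dx":0,"dy":0,"dz":4,"turn":0,"jaw":1},{"dx":0,"dy":0,"dz":5,"turn":0,"jaw":1}])

```text
time: 17.68
tool_pos: [0.5598, 0.165, 0.1376]
tool_rot: [-0.0, 0.666, 0.746, 0.0]
contact_force: [-0.9, 3.0, 1.4]
gripper_width: 0.225
grasp_force: 59.7
```

>>> apply_moves(series=[{"dx":0,"dy":0,"dz":1,"turn":0,"jaw":1},{"dx":0,"dy":0,"dz":2,"turn":0,"jaw":1},{"dx":0,"dy":0,"dz":3,"turn":0,"jaw":1},{"dx":0,"dy":0,"dz":4,"turn":0,"jaw":1},{"dx":0,"dy":0,"dz":5,"turn":0,"jaw":1}])

```text
time: 18.1
tool_pos: [0.5598, 0.1649, 0.1326]
tool_rot: [-0.0, 0.666, 0.746, 0.0]
contact_force: [-1.5, 3.3, 1.5]
gripper_width: 0.226
grasp_force: 59.7
```

>>> apply_moves(series=[{"dx":0.4,"dy":-0.2,"dz":0,"turn":0,"jaw":1},{"dx":0.4,"dy":-0.2,"dz":1,"turn":0,"jaw":1},{"dx":0.4,"dy":-0.2,"dz":2,"turn":0,"jaw":1},{"dx":0.4,"dy":-0.2,"dz":3,"turn":0,"jaw":1}])

```text
time: 18.43
tool_pos: [0.5597, 0.165, 0.1295]
tool_rot: [0.0, 0.666, 0.746, 0.0]
contact_force: [-0.5, 2.8, 1.3]
gripper_width: 0.225
grasp_force: 59.6
```

>>> apply_moves(series=[{"dx":0,"dy":0,"dz":1,"turn":0,"jaw":1},{"dx":0,"dy":0,"dz":2,"turn":0,"jaw":1},{"dx":0,"dy":0,"dz":3,"turn":0,"jaw":1},{"dx":0,"dy":0,"dz":4,"turn":0,"jaw":1},{"dx":0,"dy":0,"dz":5,"turn":0,"jaw":1}])

```text
time: 18.85
tool_pos: [0.5596, 0.1651, 0.1245]
tool_rot: [0.0, 0.666, 0.746, -0.0]
contact_force: [-2.3, 3.2, 0.3]
gripper_width: 0.224
grasp_force: 59.6
```

>>> apply_moves(series=[{"dx":0.7,"dy":-0.3,"dz":0,"turn":0,"jaw":1},{"dx":0.7,"dy":-0.3,"dz":1,"turn":0,"jaw":1},{"dx":0.7,"dy":-0.3,"dz":2,"turn":0,"jaw":1},{"dx":0.7,"dy":-0.3,"dz":3,"turn":0,"jaw":1},{"dx":0.7,"dy":-0.3,"dz":4,"turn":0,"jaw":1}])

```text
time: 19.27
tool_pos: [0.5593, 0.1654, 0.1204]
tool_rot: [0.0, 0.666, 0.746, -0.0]
contact_force: [-0.2, 0.5, -0.0]
gripper_width: 0.226
grasp_force: 59.5
```

>>> apply_moves(series=[{"dx":0,"dy":0,"dz":1,"turn":0,"jaw":1},{"dx":0,"dy":0,"dz":2,"turn":0,"jaw":1},{"dx":0,"dy":0,"dz":3,"turn":0,"jaw":1},{"dx":0,"dy":0,"dz":4,"turn":0,"jaw":1},{"dx":0,"dy":0,"dz":5,"turn":0,"jaw":1}])

```text
time: 19.68
tool_pos: [0.5592, 0.1656, 0.1154]
tool_rot: [0.0, 0.666, 0.746, -0.0]
contact_force: [1.2, -0.3, -1.4]
gripper_width: 0.229
grasp_force: 59.5
```

Free of side load now. About 7 mm to go.

>>> apply_moves(series=[{"dx":0,"dy":0,"dz":1,"turn":0,"jaw":1},{"dx":0,"dy":0,"dz":2,"turn":0,"jaw":1},{"dx":0,"dy":0,"dz":3,"turn":0,"jaw":1},{"dx":0,"dy":0,"dz":4,"turn":0,"jaw":1},{"dx":0,"dy":0,"dz":4.5,"turn":0,"jaw":1}])

```text
time: 20.1
tool_pos: [0.5592, 0.1657, 0.1109]
tool_rot: [-0.0, 0.666, 0.746, -0.0]
contact_force: [0.1, 0.7, -1.2]
gripper_width: 0.228
grasp_force: 59.5
```

>>> apply_moves(series=[{"dx":0,"dy":0,"dz":0.5,"turn":0,"jaw":1},{"dx":0,"dy":0,"dz":1,"turn":0,"jaw":1},{"dx":0,"dy":0,"dz":1,"turn":0,"jaw":1}])

```text
time: 20.35
tool_pos: [0.5592, 0.1657, 0.11]
tool_rot: [-0.0, 0.666, 0.746, -0.0]
contact_force: [0.0, 0.8, -0.6]
gripper_width: 0.226
grasp_force: 59.5
```

>>> apply_moves(series=[{"dx":0,"dy":0,"dz":0.5,"turn":0,"jaw":1},{"dx":0,"dy":0,"dz":0.9,"turn":0,"jaw":1},{"dx":0,"dy":0,"dz":0.9,"turn":0,"jaw":1}])

```text
time: 20.6
tool_pos: [0.5592, 0.1657, 0.1091]
tool_rot: [-0.0, 0.666, 0.746, -0.0]
contact_force: [0.0, -0.5, -1.0]
gripper_width: 0.23
grasp_force: 59.5
```

>>> apply_moves(series=[{"dx":0,"dy":0,"dz":0.5,"turn":0,"jaw":1},{"dx":0,"dy":0,"dz":0.5,"turn":0,"jaw":1}])

```text
time: 20.77
tool_pos: [0.5592, 0.1657, 0.1086]
tool_rot: [-0.0, 0.666, 0.746, -0.0]
contact_force: [-0.1, -0.3, -1.3]
gripper_width: 0.229
grasp_force: 59.5
```

>>> apply_moves(series=[{"dx":0,"dy":0,"dz":0.4,"turn":0,"jaw":1},{"dx":0,"dy":0,"dz":0.4,"turn":0,"jaw":1}])

```text
time: 20.93
tool_pos: [0.5593, 0.1657, 0.1086]
tool_rot: [0.0, 0.666, 0.746, 0.0]
contact_force: [-0.5, 0.2, 1.6]
gripper_width: 0.223
grasp_force: 59.9
```

>>> apply_moves(series=[{"dx":0,"dy":0,"dz":0.4,"turn":0,"jaw":1},{"dx":0,"dy":0,"dz":0.4,"turn":0,"jaw":1}])

```text
time: 21.1
tool_pos: [0.5594, 0.1657, 0.1086]
tool_rot: [0.0, 0.666, 0.746, 0.0]
contact_force: [-2.6, -0.5, 4.0]
gripper_width: 0.223
grasp_force: 60.2
```

>>> apply_moves(series=[{"dx":0,"dy":0,"dz":0.3,"turn":0,"jaw":1},{"dx":0,"dy":0,"dz":0.3,"turn":0,"jaw":1}])

```text
time: 21.27
tool_pos: [0.5594, 0.1657, 0.1086]
tool_rot: [0.0, 0.666, 0.746, 0.0]
contact_force: [-3.4, -1.0, 6.1]
gripper_width: 0.225
grasp_force: 60.4
```

The collar stopped at the predicted height with only about 6 N on it. I'll release, retreat and move to the button.

>>> apply_moves(series=[{"dx":0,"dy":0,"dz":-0.9,"turn":0,"jaw":0.4},{"dx":0,"dy":0,"dz":-0.9,"turn":0,"jaw":0.4},{"dx":0,"dy":0,"dz":-0.9,"turn":0,"jaw":0.4},{"dx":0,"dy":0,"dz":-0.9,"turn":0,"jaw":0.4},{"dx":0,"dy":0,"dz":-0.9,"turn":0,"jaw":0.4}])

```text
time: 21.68
tool_pos: [0.5591, 0.1657, 0.1082]
tool_rot: [-0.0, 0.666, 0.746, -0.0]
contact_force: [-0.2, -0.8, -0.1]
gripper_width: 0.599
grasp_force: 0.0
```

>>> apply_moves(series=[{"dx":0,"dy":0,"dz":-10,"turn":0,"jaw":0.4},{"dx":0,"dy":0,"dz":-30,"turn":0,"jaw":0.4},{"dx":0,"dy":0,"dz":-60,"turn":0,"jaw":0.4},{"dx":0,"dy":0,"dz":-90,"turn":0,"jaw":0.4},{"dx":0,"dy":0,"dz":-100,"turn":0,"jaw":0.4}])

```text
time: 22.1
tool_pos: [0.5616, 0.1662, 0.2148]
tool_rot: [0.003, 0.666, 0.746, 0.003]
contact_force: [1.5, -0.7, 1.4]
gripper_width: 0.6
grasp_force: 0.0
```

Run:
```python
from ring import *
s=state();print(s['time'],s['tool_pos'],yaw(s))
f=grab_frame('side')
for r in spotter.outline_of(f,'probe'):
    x,q=fit(f,r['region'],lambda x,y,t:[[a,b,z] for a,b,z in pbox(x,y,.0056,t)],[.5604,.1645,.015],.004)
    if q>.3: print('probe',r['conf'],r['extent'],x,q)
b=spotter.outline_of(f,'test_button')[:1];print([(r['conf'],r['extent']) for r in b],proj(f,[.5445,-.0045,.06]))
plan([.5592,.1657,.209],yaw(s),[.544,-.005,.209],yaw(s),36)
```

```text
22.1 [0.56160581 0.16616824 0.21481944] 0.11311144835280025
[(0.58, [276.3, 189.7, 283.6, 193.6])] [279.7015598  193.00615678]
[[-34, -7, 0, -0.0], [-67, -14, 0, -0.0], [-101, -21, 0, -0.0], [-134, -27, 0, -0.0], [-168, -34, 0, -0.0]]
```

>>> apply_moves(series=[{"dx":-34,"dy":-7,"dz":0,"turn":0,"jaw":1},{"dx":-67,"dy":-14,"dz":0,"turn":0,"jaw":1},{"dx":-101,"dy":-21,"dz":0,"turn":0,"jaw":1},{"dx":-134,"dy":-27,"dz":0,"turn":0,"jaw":1},{"dx":-168,"dy":-34,"dz":0,"turn":0,"jaw":1}])

```text
time: 22.67
tool_pos: [0.5426, -0.0061, 0.2055]
tool_rot: [-0.002, 0.666, 0.746, -0.001]
contact_force: [1.3, -0.2, 0.9]
gripper_width: 0.001
grasp_force: 0.0
```

>>> apply_moves(series=[{"dx":0,"dy":0,"dz":0,"turn":0,"jaw":1},{"dx":0,"dy":0,"dz":0,"turn":0,"jaw":1}])

```text
time: 22.83
tool_pos: [0.5431, -0.0063, 0.2059]
tool_rot: [-0.002, 0.667, 0.745, -0.001]
contact_force: [0.7, -0.0, -0.0]
gripper_width: 0.004
grasp_force: 0.0
```

Run:
```python
from ring import *
import pickle
f,p,F=avg(3);s=state();print(s['time'],p,yaw(s),s['gripper_width'])
sd=grab_frame('side');pickle.dump((f,sd),open('w10.pkl','wb'))
for nm in('probe','cell'):
  for r in spotter.outline_of(sd,nm): print(nm,r['conf'],r['extent'])
print('expected probe box',[proj(sd,q).round(1).tolist() for q in pbox(.5604,.1645,.0056,.015)])
h=cv2.cvtColor(sd['pixels'],cv2.COLOR_RGB2HSV).astype(int);m=(((h[...,0]>172)|(h[...,0]<8))&(h[...,1]>130)&(h[...,2]>60)).astype('uint8')
n,l,st,c=cv2.connectedComponentsWithStats(m)
for i in range(1,n):
    if st[i,4]>60:
        x,q=fit(sd,l==i,lambda x,y,t:pbox(x,y,.0056,t),[.5604,.1645,.015],.004);print(st[i],x,q)
for nm,z in(('test_button',.062),):
    for r in spotter.outline_of(f,nm)[:1]: print(nm,r['conf'],r['extent'],back(f,np.mean(np.nonzero(r['region']),1)[::-1],z))
h=cv2.cvtColor(f['pixels'],cv2.COLOR_RGB2HSV).astype(int);m=((h[...,0]>50)&(h[...,0]<90)&(h[...,1]>90)&(h[...,2]>40)).astype('uint8')
n,l,st,c=cv2.connectedComponentsWithStats(m)
for i in range(1,n):
    if st[i,4]>60: print('green',st[i],c[i],back(f,c[i],.062))
print(proj(f,[.544,-.005,.06]))
```

```text
22.9833 [ 0.54359499 -0.00456918  0.20671016] 0.11393699622643741 -0.0026230586301925402
probe 0.85 [301.9, 287.7, 316.2, 330.1]
probe 0.77 [242.4, 203.6, 253.7, 236.7]
probe 0.77 [202.3, 286.0, 214.4, 322.7]
probe 0.58 [285.5, 331.4, 300.8, 361.3]
cell 0.67 [259.5, 198.7, 271.8, 221.1]
expected probe box [[253.8, 230.8], [251.4, 236.7], [245.3, 229.2], [242.7, 235.0], [254.0, 206.4], [251.4, 212.1], [245.0, 204.8], [242.3, 210.5]]
[245 206   9  11  73] [ 0.609   0.0486 -0.0356] 0.273
[290 327  12  27 236] [0.5604 0.1645 0.015 ] 0.0
test_button 0.73 [233.7, 168.8, 265.6, 204.5] [ 0.5439678  -0.00700377  0.062     ]
green [234 169  35  35 948] [250.76371308 186.38607595] [ 0.54411544 -0.00736872  0.062     ]
green [424 309  65  34 490] [453.13877551 321.25102041] [ 0.77323499 -0.12986982  0.062     ]
[250.93166292 183.37673461]
```

The probe outline in the side view matches the expected flush position to about 1 px, and the cell is in place. I'll go down to the button.

>>> apply_moves(series=[{"dx":0,"dy":0.5,"dz":25,"turn":0,"jaw":1},{"dx":0,"dy":0.5,"dz":55,"turn":0,"jaw":1},{"dx":0,"dy":0.5,"dz":85,"turn":0,"jaw":1},{"dx":0,"dy":0.5,"dz":105,"turn":0,"jaw":1},{"dx":0,"dy":0.5,"dz":112,"turn":0,"jaw":1}])

```text
time: 23.6
tool_pos: [0.5425, -0.004, 0.0926]
tool_rot: [-0.003, 0.666, 0.746, -0.002]
contact_force: [-3.3, 0.3, 2.9]
gripper_width: 0.001
grasp_force: 1.7
```

>>> apply_moves(series=[{"dx":0,"dy":0,"dz":1,"turn":0,"jaw":1},{"dx":0,"dy":0,"dz":2,"turn":0,"jaw":1},{"dx":0,"dy":0,"dz":4,"turn":0,"jaw":1},{"dx":0,"dy":0,"dz":6,"turn":0,"jaw":1}])

```text
time: 23.93
tool_pos: [0.5465, -0.005, 0.0927]
tool_rot: [0.002, 0.666, 0.746, 0.001]
contact_force: [-1.0, 1.1, 3.5]
gripper_width: 0.0
grasp_force: 1.7
```

>>> apply_moves(series=[{"dx":0,"dy":0,"dz":1,"turn":0,"jaw":1},{"dx":0,"dy":0,"dz":2,"turn":0,"jaw":1},{"dx":0,"dy":0,"dz":3,"turn":0,"jaw":1}])

```text
time: 24.18
tool_pos: [0.5465, -0.005, 0.0899]
tool_rot: [0.001, 0.666, 0.746, 0.001]
contact_force: [-2.8, 2.1, 14.1]
gripper_width: 0.002
grasp_force: 7.0
```

>>> apply_moves(series=[{"dx":0,"dy":0,"dz":0.5,"turn":0,"jaw":1},{"dx":0,"dy":0,"dz":1,"turn":0,"jaw":1},{"dx":0,"dy":0,"dz":1,"turn":0,"jaw":1}])

```text
time: 24.43
tool_pos: [0.5466, -0.005, 0.0898]
tool_rot: [0.001, 0.666, 0.746, 0.001]
contact_force: [-4.2, 1.4, 15.6]
gripper_width: -0.001
grasp_force: 7.4
```

Run:
```python
from plant import state
s=state();print(s['time'],s['tool_pos'],s['contact_force'])
```

```text
24.4333 [ 0.54656182 -0.00500145  0.08984066] [-4.1628834   1.43527349 15.56275551]
```

>>> apply_moves(series=[{"dx":0,"dy":0,"dz":-1,"turn":0,"jaw":1},{"dx":0,"dy":0,"dz":-3,"turn":0,"jaw":1},{"dx":0,"dy":0,"dz":-5,"turn":0,"jaw":1},{"dx":0,"dy":0,"dz":-5,"turn":0,"jaw":1}])

```text
time: 24.77
tool_pos: [0.546, -0.0051, 0.0927]
tool_rot: [0.001, 0.666, 0.746, 0.001]
contact_force: [1.9, 0.3, 3.7]
gripper_width: 0.001
grasp_force: 1.6
```

>>> apply_moves(series=[{"dx":0,"dy":0,"dz":-2,"turn":0,"jaw":1},{"dx":0,"dy":0,"dz":-2,"turn":0,"jaw":1}])

```text
time: 24.93
tool_pos: [0.5451, -0.0052, 0.0938]
tool_rot: [0.0, 0.666, 0.746, 0.0]
contact_force: [2.3, 0.6, 2.7]
gripper_width: -0.001
grasp_force: 1.3
```

>>> apply_moves(series=[{"dx":0,"dy":0,"dz":-1.5,"turn":0,"jaw":1},{"dx":0,"dy":0,"dz":-1.5,"turn":0,"jaw":1}])

```text
time: 25.1
tool_pos: [0.5446, -0.0051, 0.0948]
tool_rot: [-0.0, 0.666, 0.746, -0.0]
contact_force: [1.6, -0.2, 1.9]
gripper_width: 0.002
grasp_force: 1.0
```

>>> apply_moves(series=[{"dx":0,"dy":0,"dz":-1.5,"turn":0,"jaw":1},{"dx":0,"dy":0,"dz":-1.5,"turn":0,"jaw":1}])

```text
time: 25.27
tool_pos: [0.5442, -0.005, 0.096]
tool_rot: [-0.001, 0.666, 0.746, -0.001]
contact_force: [0.6, -0.3, 1.1]
gripper_width: 0.0
grasp_force: 0.7
```

>>> apply_moves(series=[{"dx":0,"dy":0,"dz":-10,"turn":0,"jaw":1},{"dx":0,"dy":0,"dz":-35,"turn":0,"jaw":1},{"dx":0,"dy":0,"dz":-65,"turn":0,"jaw":1},{"dx":0,"dy":0,"dz":-95,"turn":0,"jaw":1},{"dx":0,"dy":0,"dz":-110,"turn":0,"jaw":1}])

```text
time: 25.68
tool_pos: [0.5458, -0.0051, 0.2108]
tool_rot: [0.002, 0.666, 0.746, 0.001]
contact_force: [1.7, -0.7, 0.5]
gripper_width: 0.002
grasp_force: 0.0
```

>>> apply_moves(series=[{"dx":0,"dy":0,"dz":0,"turn":0,"jaw":1},{"dx":0,"dy":0,"dz":0,"turn":0,"jaw":1},{"dx":0,"dy":0,"dz":0,"turn":0,"jaw":1},{"dx":0,"dy":0,"dz":0,"turn":0,"jaw":1}])

```text
time: 26.02
tool_pos: [0.5436, -0.0048, 0.2043]
tool_rot: [-0.002, 0.666, 0.746, -0.001]
contact_force: [-1.0, 0.5, -1.5]
gripper_width: 0.001
grasp_force: 0.0
```

Run:
```python
from ring import *
import pickle
f,p,F=avg(3);s=state();print(s['time'],p,F)
a=pickle.load(open('w10.pkl','rb'));sd=grab_frame('side')
for nm in('probe','cell','small_cell','block_cell','vial','flashlight','test_button'):
    print(nm,[(r['conf'],r['extent']) for r in spotter.outline_of(sd,nm)[:4]])
d=np.abs(sd['pixels'].astype(int)-a[1]['pixels']).max(2);d[:,:]*=(d>40)
n,l,st,c=cv2.connectedComponentsWithStats((d>0).astype('uint8'));print('side changes',[x.tolist() for x in st[1:] if x[4]>15])
def g(f):
    h=cv2.cvtColor(f['pixels'],cv2.COLOR_RGB2HSV).astype(int);m=((h[...,0]>50)&(h[...,0]<90)&(h[...,1]>90)&(h[...,2]>40)).astype('uint8');m[:,300:]=0
    n,l,st,c=cv2.connectedComponentsWithStats(m);return [(st[i].tolist(),c[i].round(1)) for i in range(1,n) if st[i,4]>60]
print(g(a[0]),g(f))
```

```text
26.1667 [ 0.54389001 -0.00484286  0.20456383] [-0.13658514 -0.13719453 -0.07080193]
probe [(0.92, [241.3, 202.3, 257.2, 238.6]), (0.9, [301.8, 286.2, 314.1, 327.0]), (0.74, [289.0, 326.8, 299.5, 358.5]), (0.46, [202.6, 289.1, 214.1, 318.4])]
cell [(0.69, [260.8, 199.2, 272.8, 220.6])]
small_cell []
block_cell []
vial [(0.78, [201.2, 173.2, 214.7, 205.7]), (0.72, [257.8, 196.6, 272.7, 220.9]), (0.63, [230.1, 304.0, 269.2, 353.0]), (0.28, [220.0, 181.2, 308.3, 272.3])]
flashlight [(0.76, [157.1, 186.5, 181.6, 238.6]), (0.54, [311.4, 159.2, 323.3, 170.4])]
test_button []
side changes [[259, 5, 34, 20, 125], [299, 7, 33, 1, 33], [259, 43, 11, 11, 16], [315, 53, 23, 2, 40]]
[([234, 169, 35, 35, 948], array([250.8, 186.4]))] [([233, 169, 36, 36, 960], array([250.6, 186.7]))]
```

```bash
python3 -c "
from plant import ticket
print(ticket.job_done())"
```

```text
the job is handed in; nothing more can be done
None
```

I handed the job in at about 26 s: the cell is seated in the well, the probe is in the terminal with its collar flush, and the button was pressed to its stop and came back up. Nothing changed at the tray or the mat across the button press, and nothing there was touched.

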